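# Close the sample heater with its hot lid, using the lid lifter

### The arm

A 7-joint arm with a two-finger parallel gripper is mounted at the origin on a cart in front of the work surface, level with it; the furniture and walls round the work are solid. World frame = base frame: x ahead of the robot, y to its left, z up, the work surface at z = 0. Lengths are in mm, angles in rad, forces in N, time in s.
With the tool pointing down it reaches from about 400 to 875 mm from the base axis. Payload 6.5 kg.
Tool frame: the origin (TCP) lies at the very end of the fingers, on their centre line; the grasp point (between the pads) lies 19 mm behind it; z points along the fingers, y is the direction in which the jaws open and shut (so a half turn about z gives the same grasp; the last joint's range is limited). The gripper opens to 85 mm and grips with 20 to 120 N. Pads are 22 mm wide; open, the fingers measure 114 mm over their backs; the gripper's body (76 mm by 85 mm) begins 54 mm behind the grasp point. The pads swing forward as they close: fully open they stand 13 mm farther back than shut.
Start: joints at [1.283, 0.536, -0.004, 1.538, 0.003, 1.067, -0.071], TCP at [142.987, -634.07, 231.29] pointing down, gripper open.
Joint ranges: [-2.7, 2.7], [-0.37, 2.16], [-1.27, 1.26], [0.24, 2.4], [-1.31, 4.45], [0.19, 1.91], [-2.76, 2.76]. Speed limits (rad/s): [2.39, 2.39, 3.14, 3.14, 3.14, 3.14, 3.14].

### API

Orientations are given as a unit quaternion [x, y, z, w].
In Python, from station import ctrl gives the robot as it stands.
- The arm moves only by the tool step_arm, never from a script. Its argument "steps" is a list of rows, each an object of numbers: "ax", "ay", "az": the turn, a rotation vector about the tool's x, y, z in rad; "tx", "ty", "tz": the shift along the tool's x, y, z in m; "claw": the opening in per cent of the stroke, from 0 (shut) to 100 (fully open). In form: [{"ax": .., "ay": .., "az": .., "tx": .., "ty": .., "tz": .., "claw": ..}, ...]. A call has 1 to 8 rows; each row is the pose to reach, as a shift and turn from the pose commanded when the call began, along the tool's axes at that moment; what a row does not reach only later rows make up. A row lasts 1/8 s, in which the tool goes at most 62.5 mm and 10.7 degrees, less where a joint would pass 70% of its speed; a pose out of reach is approached as far as the arm can. A call with a gripper value outside its range is refused whole. The fingers move at their own pace and stop on an object; "squeeze" is the grip in N (left out, the last holds). Time passes only in rows, so rows that repeat a pose let the fingers close. It gives the time, the measured TCP pose, the force and the opening at its end, in the units of the state.
- ctrl.sense(): the state, without advancing time (a new reading comes with each control period).
- ctrl.read_camera(name): name is "side" or "top" or "wrist"; returns a dict with "image" (384x512x3 uint8, blue, green, red), "intrinsics" (3x3 intrinsics, pixels), "cam_to_world" (4x4, takes a point from camera to world coordinates). Camera axes: x right, y down, z forward; pixel columns grow to the right and rows downward; lengths in mm; the calibration is good to about 2 mm. A picture is of the moment at which its call begins. There is no depth.
- ctrl.hand_in(): hands the job in, once; it reports no verdict.
The state is a dict: "time": time; "joint_positions": joint angles; "dq": joint speeds; "joint_efforts": joint torques, N m; "tcp_pos": TCP position; "orientation": TCP orientation; "ft_force": force on the tool from outside, world axes, zero at the start; "moment": the same for the moment, N m; "finger_gap": finger opening in mm.
Only numpy, scipy, OpenCV 4.12 (cv2) and the standard library are available. Lean on these libraries where they do the work, as an engineer would, in place of code of your own. Each camera call takes 0.05 s, during which the arm holds its last target.

### The job

The sample heater's lid is hot: take the T-handled lid lifter from its stand, hook the lid's loop handle, lift the lid off its wooden parking ring and carry it level to the white heater, never touching it with the gripper or arm and never dropping it. Set into the heater's mouth it stands high on the springy seal, so push it down with the lifter's foot, by feel, until it bears on the vial caps inside (their height cannot be known beforehand), and bed it on them with about 15 N (12 to 18 N) for a second; over 20 N could crack the vials. Then unhook the lifter and put it back upright in its stand, disturbing nothing else.

Things in the scene. Friction and masses are not known exactly. Their poses are not given: they have to be found in the camera images.
- lifter: lid lifter: J-shaped steel hook with a green T-handle, 164 mm tall, 0.2 kg. Origin: underside of its foot, straight below the handle's middle; z up the shank, x towards the hook's tip. Shank: x -16 to -6, y -8 to 8 mm, up to z 118, then a 13 mm neck to the handle
- grip (a point): middle of the lifter's T-handle, 150 mm above the underside of its foot; axes as the lifter. The handle spans x -11 to 11, y -36 to 36, z -14 to 14 mm from here; grasp it from above across x (22 mm wide)
- notch (a point): the hook's notch, on the flat top of the lifter's foot (8 mm above its underside); axes as the lifter. The loop's bar lies here in a 12 mm gap between the shank (6 mm behind) and the tip lip (x 6 to 13 mm, 6 mm higher). The foot below is x -16 to 13, y -8 to 8 mm, with a flat underside to press with
- lid: hot steel lid, 136 mm across, about 0.38 kg. Origin: centre of its flange's underside, z up. Flange z 0 to 9 mm, flat top. Below it a round spigot 103 mm across from z 0 to -17, tapering to 95 mm at z -29 (flat underside)
- loop_mid (a point): middle of the lid's loop handle: centre of a round 8 mm bar along the lid's y, straight for 26 mm to either side, with legs 34 mm to either side. It is 39 mm above the flange's underside; 26 mm of free height lies between the flat lid top and the bar. Hook it along the lid's x
- parking_ring: wooden ring, 156 mm across and 38 mm high, fixed, on which the lid's flange rests at the start with its spigot in the 111 mm hole (32 mm deep); origin at the centre of its underside
- heater: round white sample heater, 172 mm across, fixed, with a control pod in front that reaches to x -124 mm and is 60 mm high; origin at the centre of its underside, z up. In its bore (107 mm across) seven blue-capped vials stand on a stiff tray set to an unknown height: the lid comes to bear on them with its origin 92 to 102 mm above the heater's origin
- rim (a point): centre of the heater's steel rim, 92 mm above its underside. 5.5 mm below it a split rubber seal of six sprung shoes (free opening 99 mm) holds up the lid under its own weight, its origin some 15 to 18 mm above the rim. Sliding it down takes up to 9 N of push, uneven and less further down; on the vial caps the force rises steeply. The seal steadies it there
- stand: the lifter's stand: foot plate 100 x 88 x 10 mm carrying a grey block 78 x 64 mm, top at z 54 mm, fixed; origin at the centre of its underside, x as the pocket's
- pocket (a point): middle of the pocket's floor in the stand, 10 mm above the desk; the pocket is open above, 44 mm deep, 40 mm (x) by 26 mm (y) with a 3 mm chamfer. The lifter's foot stands in it with the hook's tip towards x: the lifter's origin belongs 1.5 mm ahead (+x) of this point, with about 5 mm of play each way
- phone_a: phone lying on the desk, 75 x 158 x 9 mm, a bystander
- the_hand_cream: hand cream tube lying on the desk, 40 x 136 x 27 mm, a bystander
- power_bank: white power bank lying on the desk, 143 x 71 x 23 mm, a bystander
Not all that is in view belongs to the job. Several things look just like the parking_ring: the one meant starts farthest from the robot's base.

How it is judged (in metres and radians):
On the way, in this order (a step that is already met when the one before it is completed fails the run):
1. the lid hangs level on the lifter, its spigot clear of the parking ring (z of lid in the frame of parking_ring above 0.073 m and angle between lid's own z axis and vertical below 0.2 rad and contact force between lid and lifter above 1 N), for 0.3 s.
2. the lid is down on the vial caps and bedded there by the lifter with 10 N or more (z of lid in the frame of heater below 0.1025 m and horizontal distance between lid and heater below 0.004 m and angle between lid's own z axis and vertical below 0.03 rad and contact force between lifter and lid above 10 N), for 0.4 s.
At the end, for the whole second after the job is handed in: the lid sits pressed down in the heater, its flange less than 10.5 mm above the rim (down on the vials), level within 0.03 rad and centred within 4 mm; the lifter stands at rest on the floor of its stand's pocket (within 4 mm), upright within 0.15 rad, released (z of lid in the frame of heater below 0.1025 m and horizontal distance between lid and heater below 0.004 m and angle between lid's own z axis and vertical below 0.03 rad and linear speed of each of lid, lifter below 0.02 m/s and horizontal distance between lifter and stand below 0.015 m and z of lifter in the frame of stand below 0.014 m and angle between lifter's own z axis and vertical below 0.15 rad); the robot touches nothing.
It fails at once if the gripper or arm touches the hot lid (contact force between any of the fingers, the arm and lid above 0.5 N).
It fails at once if the lifter bears on the lid with more than 23 N (contact force between lifter and lid above 23 N).
It fails at once if the lid is dropped: it falls free of the lifter (linear speed of lid above 0.35 m/s and contact force between lifter and lid below 0.05 N).
It fails at once if the lid is tipped by more than 0.3 rad (angle between lid's own z axis and vertical above 0.3 rad).
It fails at once if a bystander is disturbed (distance of any of phone_a, the_hand_cream, power_bank from where it was at the start of the episode above 0.02 m).
It also fails if it takes over 72 s, if anything falls off the work surface, if the arm or the gripper's body presses on something with over 40 N, if the wrist force passes 120 N, or if a joint passes its speed limit or range.

## Working session

There is one attempt and no reset: what is moved stays moved. The work goes in short steps, Python scripts to look and compute and a tool call to move; the robot and the scene stay as the last step left them, time stands still between calls to the robot, and variables do not carry over. Pictures are saved under pics/ and viewed, and the job is handed in when it is done.

Besides the shell and the picture viewer there is one more tool, called after ">>>" in YAML: its name, and indented under it one key for each argument. step_arm: Moves the arm, as the interface text tells. Its arguments: {"type":"object","properties":{"steps":{"type":"array","items":{"type":"object","properties":{"ax":{"type":"number"},"ay":{"type":"number"},"az":{"type":"number"},"tx":{"type":"number"},"ty":{"type":"number"},"tz":{"type":"number"},"claw":{"type":"number"}}}},"squeeze":{"type":"number"}},"required":["steps"]}

```bash
ls; mkdir -p pics; python3 - <<'E'
from station import ctrl
import cv2,numpy as np
print(ctrl.sense())
for n in ["side","top","wrist"]:
    d=ctrl.read_camera(n); cv2.imwrite(f"pics/{n}0.png",d["image"]); np.savez(f"{n}0.npz",**d)
    print(n,np.round(d["intrinsics"],1).tolist(),np.round(d["cam_to_world"],3).tolist())
E
```

```text
pics
{'time': 0.0, 'joint_positions': array([ 1.28278639,  0.53715578, -0.00443746,  1.53886925,  0.00260735,
        1.06729643, -0.07120301]), 'dq': array([-5.81227727e-04, -7.43178113e-04, -2.25460373e-04,  6.94866304e-04,
        1.56452737e-03,  8.06590789e-04, -6.39053179e-05]), 'joint_efforts': array([ 5.60757883e-06, -5.83402276e+01,  1.04881480e+00, -2.59103447e+01,
        1.23880565e-02,  9.54125746e-03, -5.04538082e-05]), 'tcp_pos': array([ 142.83821304, -633.46687104,  230.42134669]), 'orientation': array([ 9.93852020e-01,  1.10713234e-01, -1.61459803e-04, -8.46277721e-04]), 'ft_force': array([ 0.20154715, -0.70436809, -0.45971758]), 'moment': array([-0.02974042, -0.05206772, -0.00300558]), 'finger_gap': 85.8587600136325}
side [[468.5, 0.0, 260.5], [0.0, 468.5, 195.9], [0.0, 0.0, 1.0]] [[1.0, -0.021, 0.016, 508.315], [-0.022, -0.366, 0.93, -1144.462], [-0.014, -0.93, -0.367, 531.127], [0.0, 0.0, 0.0, 1.0]]
top [[389.1, 0.0, 256.2], [0.0, 389.1, 192.4], [0.0, 0.0, 1.0]] [[0.008, -0.99, 0.143, 354.267], [-1.0, -0.01, -0.013, -67.395], [0.015, -0.143, -0.99, 1292.604], [0.0, 0.0, 0.0, 1.0]]
wrist [[285.9, 0.0, 256.8], [0.0, 285.9, 193.1], [0.0, 0.0, 1.0]] [[0.22, -0.931, -0.29, 217.921], [-0.975, -0.211, -0.063, -617.693], [-0.002, 0.296, -0.955, 373.125], [0.0, 0.0, 0.0, 1.0]]
```

View pics/side0.png

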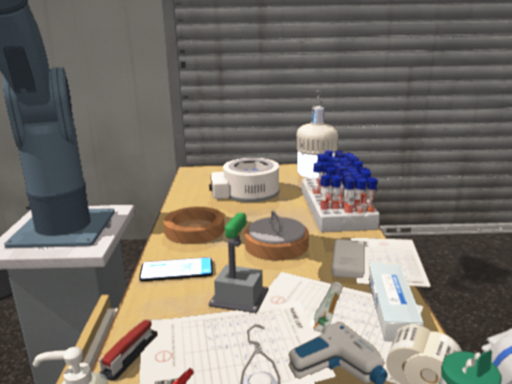

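View pics/top0.png

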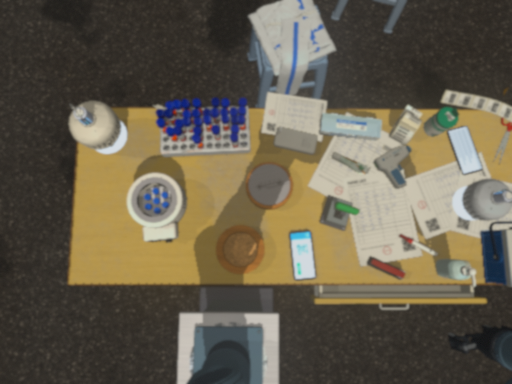

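View pics/wrist0.png

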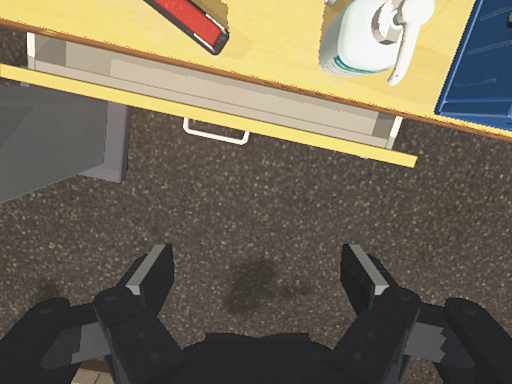

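```bash
cat > h.py <<'E'
import numpy as np,cv2
def load(n): return dict(np.load(n+".npz"))
def ray(d,u,v):
    K=d["intrinsics"];T=d["cam_to_world"]
    r=T[:3,:3]@np.linalg.inv(K)@np.array([u,v,1.]);return T[:3,3],r/np.linalg.norm(r)
def onz(d,u,v,z):
    o,r=ray(d,u,v);return o+r*(z-o[2])/r[2]
def proj(d,P):
    T=np.linalg.inv(d["cam_to_world"]);p=d["intrinsics"]@(T[:3,:3]@np.asarray(P,float)+T[:3,3]);return p[:2]/p[2]
def tri(rs):
    A=np.zeros((3,3));b=np.zeros(3)
    for o,r in rs:
        M=np.eye(3)-np.outer(r,r);A+=M;b+=M@o
    return np.linalg.solve(A,b)
E
python3 - <<'E'
from h import *
t=load("top0");s=load("side0")
def crop(d,x0,y0,x1,y1,k,n):
    cv2.imwrite(n,cv2.resize(d["image"][y0:y1,x0:x1],None,fx=k,fy=k,interpolation=cv2.INTER_CUBIC))
crop(t,110,150,370,280,3,"pics/t1.png")
crop(s,140,140,330,320,4,"pics/s1.png")
for n,u,v,z in [("ringfar",268,185,38),("ringnear",241,249,38),("heater",156,200,92),("handle",347,209,150)]: print(n,onz(t,u,v,z).round(1))
E
```

```text
ringfar [ 560.  -122.8   38. ]
ringnear [352.3 -37.3  38. ]
heater [500.5 226.5  92. ]
handle [ 472.  -351.9  150. ]
```

View pics/t1.png

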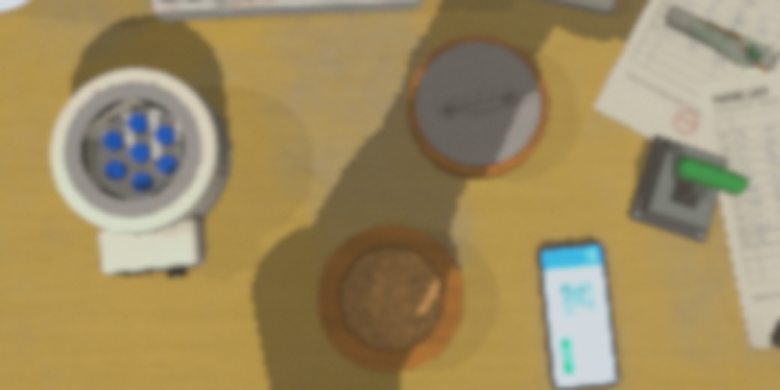

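View pics/s1.png

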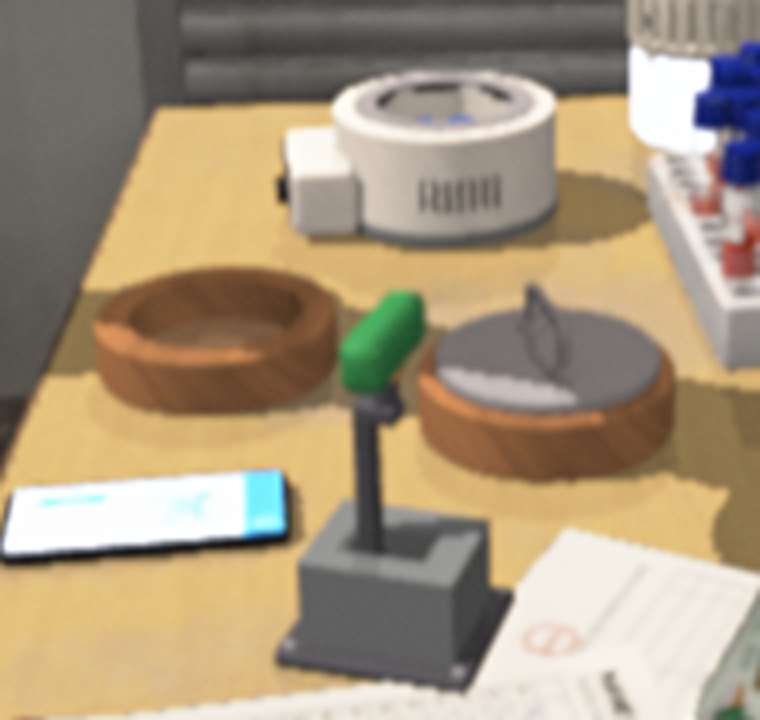

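```bash
cat >> h.py <<'E'
from scipy.spatial.transform import Rotation as Rn
def Rdown(yaw):  # tool y axis along world angle yaw, z down
    y=np.array([np.cos(yaw),np.sin(yaw),0]);z=np.array([0,0,-1.]);return np.stack([np.cross(y,z),y,z],1)
def plan(p0,R0,p1,R1):
    t=R0.T@(np.asarray(p1,float)-np.asarray(p0,float))/1000;a=Rn.from_matrix(R0.T@R1).as_rotvec()
    print("t",t.round(4),"a",a.round(4),"rows>=",max(np.linalg.norm(t)/.0625,np.degrees(np.linalg.norm(a))/10.7).round(1))
E
python3 - <<'E'
from h import *
t=load("top0");s=load("side0")
def green(d,box):
    h=cv2.cvtColor(d["image"],cv2.COLOR_BGR2HSV);m=cv2.inRange(h,(45,90,40),(80,255,255))
    M=np.zeros_like(m);x0,y0,x1,y1=box;M[y0:y1,x0:x1]=m[y0:y1,x0:x1]
    r=cv2.minAreaRect(cv2.findNonZero(M));mo=cv2.moments(M,True);return (mo["m10"]/mo["m00"],mo["m01"]/mo["m00"]),r,mo["m00"]
ct,rt,a=green(t,(320,190,370,225));cs,rs,b=green(s,(215,200,260,250))
print(ct,rt,a,cs,rs,b)
P=tri([ray(t,*ct),ray(s,*cs)]);print(P)
print(proj(t,P),proj(s,P))
q=cv2.boxPoints(rt);print([onz(t,*x,155).round(0) for x in q])
E
```

```text
(345.9064748201439, 208.06474820143885) ((346.4000244140625, 208.30001831054688), (22.45216941833496, 6.640782833099365), 18.43494987487793) 139.0 (234.86516853932585, 225.1011235955056) ((234.7073211669922, 224.86585998535156), (14.680334091186523, 28.57979965209961), 38.65980911254883) 356.0
[ 473.35149215 -346.60007234  158.85899741]
[345.92058729 208.22530825] [235.11546604 225.06737652]
[array([ 474., -314.,  155.]), array([ 493., -321.,  155.]), array([ 473., -384.,  155.]), array([ 454., -377.,  155.])]
```

```bash
python3 - <<'E'
from h import *
R0=Rn.from_quat([9.93852020e-01,1.10713234e-01,-1.61459803e-04,-8.46277721e-04]).as_matrix()
plan([142.99,-634.07,231.29],R0,[473,-347,290],Rdown(-0.31))
E
```

```text
t [ 0.3851 -0.2075 -0.0584] a [-1.6000e-03 -8.0000e-04 -1.0389e+00] rows>= 7.1
```

>>> step_arm:
  steps:
    - {"tx":0.04,"ty":-0.02,"tz":-0.03,"az":-0.13}
    - {"tx":0.09,"ty":-0.05,"tz":-0.058,"az":-0.26}
    - {"tx":0.14,"ty":-0.08,"tz":-0.058,"az":-0.4}
    - {"tx":0.19,"ty":-0.105,"tz":-0.058,"az":-0.53}
    - {"tx":0.24,"ty":-0.13,"tz":-0.058,"az":-0.66}
    - {"tx":0.29,"ty":-0.155,"tz":-0.058,"az":-0.79}
    - {"tx":0.34,"ty":-0.18,"tz":-0.058,"az":-0.92}
    - {"tx":0.385,"ty":-0.2075,"tz":-0.058,"az":-1.039}

```text
invalid input at $.steps[0]: expected keys ax, ay, az, tx, ty, tz, claw
```

>>> step_arm:
  steps:
    - {"tx":0}
    - {"tx":0}

```text
invalid input at $.steps[0]: expected keys ax, ay, az, tx, ty, tz, claw
```

```bash
cat >> h.py <<'E'
def snap(n,cam="wrist",k=1.5):
    from station import ctrl
    d=ctrl.read_camera(cam);np.savez(n+".npz",**d);cv2.imwrite(f"pics/{n}.png",cv2.resize(d["image"],None,fx=k,fy=k,interpolation=cv2.INTER_CUBIC))
    s=ctrl.sense();print({k:np.round(s[k],4).tolist() for k in ["time","tcp_pos","orientation","ft_force","moment","finger_gap","joint_positions"]});return d
E
python3 -c "
from h import *
snap('w1')"
```

```text
{'time': 0.2, 'tcp_pos': [142.9131, -633.7291, 230.7878], 'orientation': [0.9939, 0.1107, -0.0001, -0.0005], 'ft_force': [-0.002, 0.0395, 0.0066], 'moment': [0.0047, 0.0187, -0.0416], 'finger_gap': 85.4089, 'joint_positions': [1.2828, 0.5368, -0.0044, 1.5384, 0.0026, 1.0673, -0.0712]}
```

View pics/w1.png

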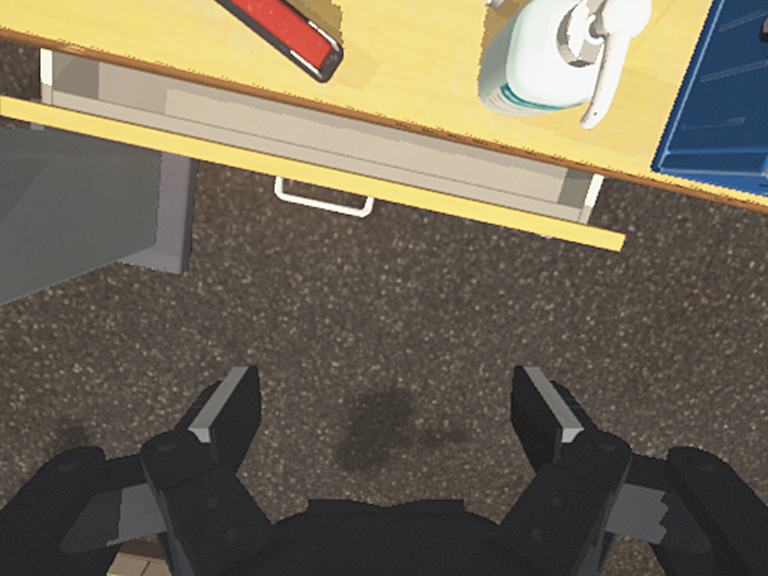

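>>> step_arm:
  steps:
    - {"ax":0,"ay":0,"tx":0.04,"ty":-0.02,"tz":-0.03,"az":-0.13,"claw":100}
    - {"ax":0,"ay":0,"tx":0.09,"ty":-0.05,"tz":-0.058,"az":-0.26,"claw":100}
    - {"ax":0,"ay":0,"tx":0.14,"ty":-0.08,"tz":-0.058,"az":-0.4,"claw":100}
    - {"ax":0,"ay":0,"tx":0.19,"ty":-0.105,"tz":-0.058,"az":-0.53,"claw":100}
    - {"ax":0,"ay":0,"tx":0.24,"ty":-0.13,"tz":-0.058,"az":-0.66,"claw":100}
    - {"ax":0,"ay":0,"tx":0.29,"ty":-0.155,"tz":-0.058,"az":-0.79,"claw":100}
    - {"ax":0,"ay":0,"tx":0.34,"ty":-0.18,"tz":-0.058,"az":-0.92,"claw":100}
    - {"ax":0,"ay":0,"tx":0.385,"ty":-0.2075,"tz":-0.058,"az":-1.039,"claw":100}

```text
time: 1.2
tcp_pos: [474.2, -345.6, 289.3]
orientation: [0.807, 0.591, 0.0, 0.0]
ft_force: [-0.3, -0.5, -0.2]
finger_gap: 85.3
```

>>> step_arm:
  steps:
    - {"ax":0,"ay":0,"az":0,"tx":0,"ty":0,"tz":0,"claw":100}
    - {"ax":0,"ay":0,"az":0,"tx":0,"ty":0,"tz":0,"claw":100}
    - {"ax":0,"ay":0,"az":0,"tx":0,"ty":0,"tz":0,"claw":100}

```text
time: 1.58
tcp_pos: [471.6, -348.4, 289.1]
orientation: [0.809, 0.588, -0.001, -0.0]
ft_force: [0.5, -0.0, -0.1]
finger_gap: 85.6
```

```bash
python3 -c "
from h import *
snap('w2')"
```

```text
{'time': 1.625, 'tcp_pos': [471.7192, -348.3385, 289.1891], 'orientation': [0.8086, 0.5883, -0.0004, 0.0], 'ft_force': [-0.2193, 0.0433, 0.0814], 'moment': [-0.0239, 0.033, -0.0201], 'finger_gap': 85.4051, 'joint_positions': [0.8262, 0.3963, -0.355, 1.6322, 0.1491, 1.1401, 0.1211]}
```

View pics/w2.png

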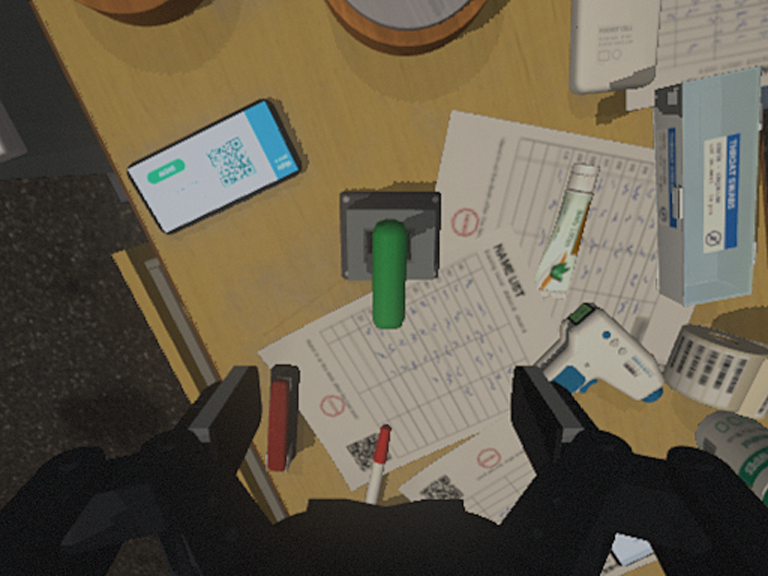

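```bash
python3 - <<'E'
from h import *
d=load("w2")
h=cv2.cvtColor(d["image"],cv2.COLOR_BGR2HSV);m=cv2.inRange(h,(45,90,30),(80,255,255))
M=np.zeros_like(m);M[135:230,235:285]=m[135:230,235:285]
r=cv2.minAreaRect(cv2.findNonZero(M));print(r)
b=cv2.boxPoints(r);W=[onz(d,*p,165) for p in b];print(np.round(W,1))
c=onz(d,*r[0],163);print(c)
print("side-mid edges", [onz(d,*((np.array(b[i])+b[j])/2),165).round(1) for i,j in [(0,1),(1,2),(2,3),(3,0)]])
# check predicted projection of handle corners for hypothesis
def pred(cx,cy,yaw,z0=10):
    X=np.array([np.cos(yaw),np.sin(yaw),0]);Y=np.array([-X[1],X[0],0]);pts=[]
    for x in(-9,9):
        for y in(-36,36): pts.append(proj(d,np.array([cx,cy,z0+160])+x*X+y*Y))
    return np.round(pts,1)
# stand block top corners guess
# plate/dark block edges
g=cv2.cvtColor(d["image"],cv2.COLOR_BGR2GRAY)
cv2.imwrite("pics/c2.png",cv2.resize(d["image"][115:240,215:305],None,fx=6,fy=6,interpolation=cv2.INTER_CUBIC)[:600])
E
```

```text
((259.5, 182.5), (71.0, 23.0), 90.0)
[[ 476.5 -310.5  165. ]
 [ 496.9 -317.1  165. ]
 [ 476.  -385.   165. ]
 [ 454.  -377.9  165. ]]
[ 476.12450428 -346.88053174  163.        ]
side-mid edges [array([ 486.7, -313.8,  165. ]), array([ 486.8, -349.8,  165. ]), array([ 465. , -381.5,  165. ]), array([ 465.7, -342.9,  165. ])]
```

View pics/c2.png

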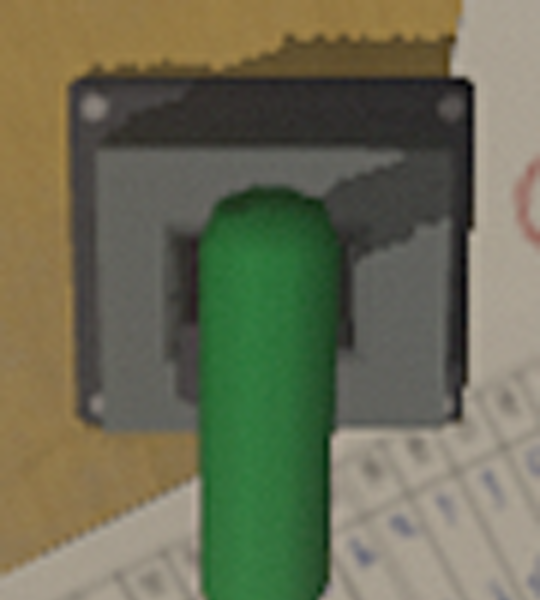

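```bash
python3 - <<'E'
from h import *
d=load("w2")
for pts,z in [([(95,148),(450,148),(447,428),(103,428)],54),([(70,80),(472,80),(462,422),(80,422)],10)]:
    W=np.array([onz(d,215+x/6-.4,115+y/6-.4,z) for x,y in pts]);print(W.round(1),W.mean(0).round(1),[np.linalg.norm(W[i]-W[(i+1)%4]).round(1) for i in range(4)])
    v=W[1]-W[0]+W[2]-W[3];print("yaw",np.arctan2(v[1],v[0]))
R0=Rdown(-0.31)
plan([473,-347,290],R0,[476,-347,141+1],Rdown(-0.31))
E
```

```text
[[ 449.6 -307.8   54. ]
 [ 523.2 -331.6   54. ]
 [ 505.1 -392.3   54. ]
 [ 430.2 -368.1   54. ]] [ 477. -350.   54.] [np.float64(77.3), np.float64(63.4), np.float64(78.7), np.float64(63.4)]
yaw -0.3126111596584132
[[ 443.9 -294.3   10. ]
 [ 535.8 -324.    10. ]
 [ 510.2 -405.4   10. ]
 [ 417.4 -375.4   10. ]] [ 476.8 -349.8   10. ] [np.float64(96.6), np.float64(85.3), np.float64(97.5), np.float64(85.3)]
yaw -0.31264190185418633
t [0.0009 0.0029 0.148 ] a [0. 0. 0.] rows>= 2.4
```

```bash
python3 - <<'E'
from h import *
plan([471.7,-348.4,289.2],Rn.from_quat([0.8086, 0.5883, -0.0004, 0.0]).as_matrix(),[476,-347.5,142],Rdown(-0.31))
E
```

```text
t [0.0023 0.0039 0.1472] a [-0.0005  0.0006 -0.0028] rows>= 2.4
```

>>> step_arm:
  steps:
    - {"ax":0,"ay":0,"az":0,"tx":0.001,"ty":0.002,"tz":0.04,"claw":100}
    - {"ax":0,"ay":0,"az":0,"tx":0.002,"ty":0.004,"tz":0.08,"claw":100}
    - {"ax":0,"ay":0,"az":0,"tx":0.002,"ty":0.004,"tz":0.115,"claw":100}
    - {"ax":0,"ay":0,"az":0,"tx":0.002,"ty":0.004,"tz":0.138,"claw":90}
    - {"ax":0,"ay":0,"az":0,"tx":0.002,"ty":0.004,"tz":0.147,"claw":70}
    - {"ax":0,"ay":0,"az":0,"tx":0.002,"ty":0.004,"tz":0.147,"claw":55}

```text
time: 2.38
tcp_pos: [477.0, -346.8, 142.3]
orientation: [0.808, 0.589, -0.0, -0.0]
ft_force: [0.5, 0.5, 0.8]
finger_gap: 46.8
```

```bash
python3 -c "
from h import *
snap('w3')
snap('s3','side')
"; python3 -c "
import cv2;i=cv2.imread('pics/s3.png');cv2.imwrite('pics/s3c.png',cv2.resize(i[220:480,270:470],None,fx=2.3,fy=2.3))"
```

```text
{'time': 2.425, 'tcp_pos': [477.5495, -346.855, 143.0133], 'orientation': [0.808, 0.5892, 0.0001, 0.0005], 'ft_force': [0.3071, 0.3209, 0.9815], 'moment': [0.0283, 0.002, 0.0467], 'finger_gap': 46.7839, 'joint_positions': [0.7901, 0.5647, -0.3227, 1.7582, 0.2273, 0.8543, 0.0536]}
{'time': 2.475, 'tcp_pos': [477.8329, -346.9228, 143.3753], 'orientation': [0.8079, 0.5893, 0.0003, 0.0009], 'ft_force': [0.1636, -0.1432, -0.397], 'moment': [-0.0085, -0.0103, -0.0211], 'finger_gap': 46.6063, 'joint_positions': [0.79, 0.5643, -0.3228, 1.7579, 0.2273, 0.8542, 0.0536]}
```

View pics/w3.png

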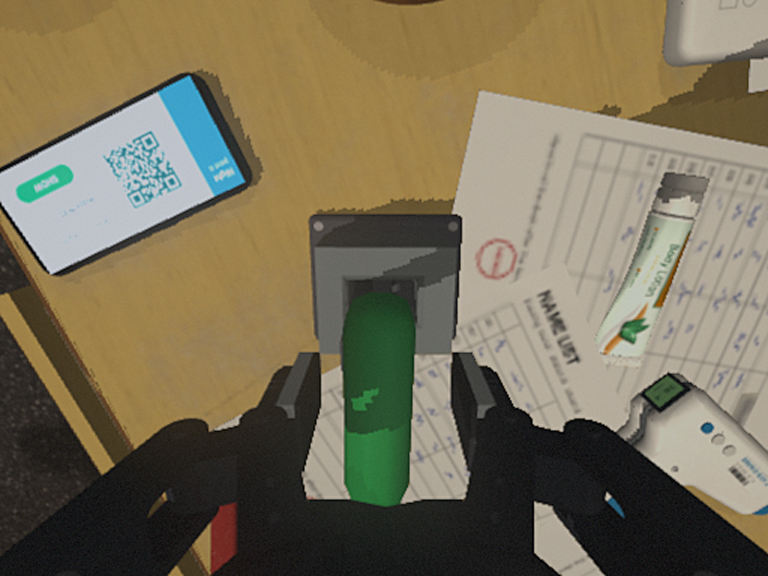

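View pics/s3c.png

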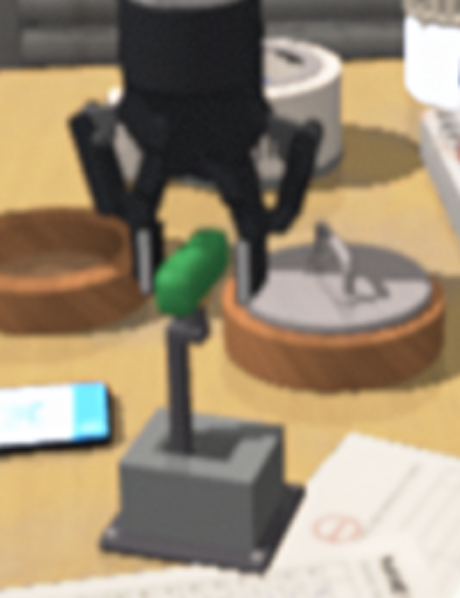

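>>> step_arm:
  steps:
    - {"ax":0,"ay":0,"az":0,"tx":0,"ty":-0.002,"tz":0.002,"claw":40}
    - {"ax":0,"ay":0,"az":0,"tx":0,"ty":-0.002,"tz":0.002,"claw":30}
    - {"ax":0,"ay":0,"az":0,"tx":0,"ty":-0.002,"tz":0.002,"claw":10}
    - {"ax":0,"ay":0,"az":0,"tx":0,"ty":-0.002,"tz":0.002,"claw":10}
    - {"ax":0,"ay":0,"az":0,"tx":0,"ty":-0.002,"tz":0.002,"claw":10}
  squeeze: 90

```text
time: 3.1
tcp_pos: [475.7, -345.9, 140.9]
orientation: [0.808, 0.589, 0.0, 0.0]
ft_force: [-1.2, 0.9, 5.4]
finger_gap: 20.6
```

```bash
python3 -c "
from h import *
snap('w4')
"; python3 -c "
import cv2;i=cv2.imread('pics/w4.png');cv2.imwrite('pics/w4c.png',i[200:576,200:570])"
```

```text
{'time': 3.15, 'tcp_pos': [475.6744, -345.8706, 140.8222], 'orientation': [0.8078, 0.5895, 0.0, 0.0003], 'ft_force': [-1.0888, 0.1741, 5.457], 'moment': [0.1152, 0.3415, -0.0168], 'finger_gap': 20.9266, 'joint_positions': [0.7906, 0.5648, -0.3224, 1.7647, 0.2284, 0.8481, 0.0531]}
```

View pics/w4c.png

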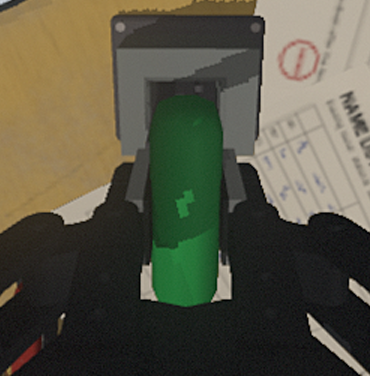

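```bash
python3 - <<'E'
from h import *
plan([475.7,-345.9,140.8],Rdown(-0.31),[475.7,-345.9,250],Rdown(-0.31))
plan([475.7,-345.9,250],Rdown(-0.31),[530,-250,250],Rdown(0.15))
E
```

```text
t [ 0.      0.     -0.1092] a [0. 0. 0.] rows>= 1.7
t [0.1079 0.0225 0.    ] a [ 0.    0.   -0.46] rows>= 2.5
```

>>> step_arm:
  steps:
    - {"ax":0,"ay":0,"az":0,"tx":0,"ty":0,"tz":-0.01,"claw":10}
    - {"ax":0,"ay":0,"az":0,"tx":0,"ty":0,"tz":-0.03,"claw":10}
    - {"ax":0,"ay":0,"az":0,"tx":0,"ty":0,"tz":-0.06,"claw":10}
    - {"ax":0,"ay":0,"az":0,"tx":0,"ty":0,"tz":-0.09,"claw":10}
    - {"ax":0,"ay":0,"az":0,"tx":0,"ty":0,"tz":-0.11,"claw":10}

```text
time: 3.78
tcp_pos: [475.6, -345.7, 251.8]
orientation: [0.808, 0.59, 0.0, 0.0]
ft_force: [-0.4, -0.6, -1.8]
finger_gap: 20.8
```

>>> step_arm:
  steps:
    - {"ax":0,"ay":0,"az":-0.11,"tx":0.025,"ty":0.005,"tz":0,"claw":10}
    - {"ax":0,"ay":0,"az":-0.23,"tx":0.055,"ty":0.011,"tz":0,"claw":10}
    - {"ax":0,"ay":0,"az":-0.35,"tx":0.085,"ty":0.018,"tz":0,"claw":10}
    - {"ax":0,"ay":0,"az":-0.46,"tx":0.108,"ty":0.0225,"tz":0,"claw":10}
    - {"ax":0,"ay":0,"az":-0.46,"tx":0.108,"ty":0.0225,"tz":0,"claw":10}
    - {"ax":0,"ay":0,"az":-0.46,"tx":0.108,"ty":0.0225,"tz":0,"claw":10}

```text
time: 4.53
tcp_pos: [529.1, -250.7, 250.1]
orientation: [0.653, 0.757, -0.001, -0.0]
ft_force: [-0.2, 0.2, -1.2]
finger_gap: 21.2
```

```bash
python3 -c "
from h import *
snap('w5')
snap('s5','side');snap('t5','top')
"
```

```text
{'time': 4.575, 'tcp_pos': [528.9751, -251.0712, 250.1445], 'orientation': [0.6532, 0.7571, -0.0006, -0.0001], 'ft_force': [-1.0968, -0.8684, -1.6013], 'moment': [0.0014, 0.0038, -0.0054], 'finger_gap': 21.0807, 'joint_positions': [0.7213, 0.4506, -0.4772, 1.6736, 0.2306, 1.074, 0.3212]}
{'time': 4.625, 'tcp_pos': [529.0206, -251.0655, 250.1778], 'orientation': [0.6532, 0.7572, -0.0005, -0.0001], 'ft_force': [-0.4062, -0.3842, -2.3712], 'moment': [0.0558, 0.0214, -0.0104], 'finger_gap': 21.1094, 'joint_positions': [0.7214, 0.4506, -0.4773, 1.6736, 0.2305, 1.074, 0.3214]}
{'time': 4.675, 'tcp_pos': [529.0805, -250.9296, 250.171], 'orientation': [0.6531, 0.7572, -0.0004, -0.0001], 'ft_force': [-0.2977, 0.369, -2.0008], 'moment': [0.0296, 0.0048, -0.003], 'finger_gap': 20.8343, 'joint_positions': [0.7214, 0.4506, -0.4775, 1.6736, 0.2305, 1.0739, 0.3214]}
```

View pics/w5.png

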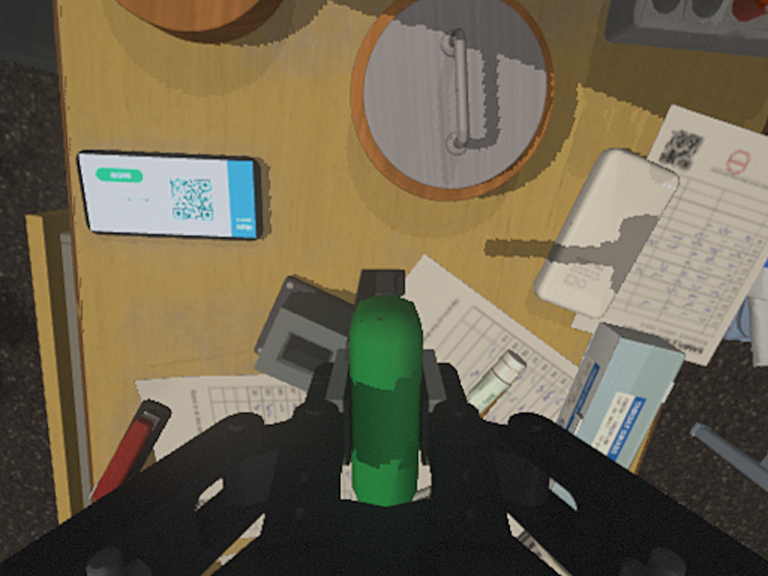

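View pics/s5.png

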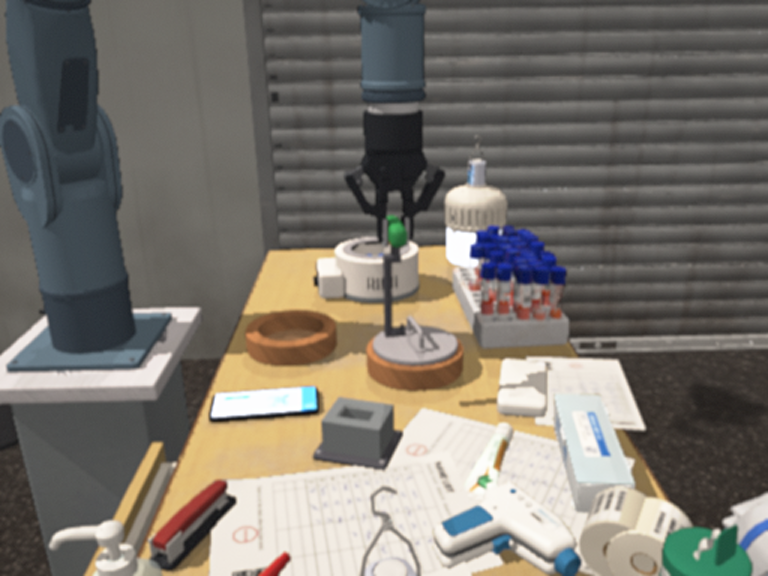

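```bash
python3 - <<'E'
from h import *
d=load("w5")
cv2.imwrite("pics/c5.png",cv2.resize(d["image"][0:140,225:375],None,fx=5,fy=5,interpolation=cv2.INTER_CUBIC)[:600])
t=load("t5");cv2.imwrite("pics/ct5.png",cv2.resize(t["image"][160:240,120:300],None,fx=4,fy=4,interpolation=cv2.INTER_CUBIC))
E
```

```text
(no output)
```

View pics/c5.png

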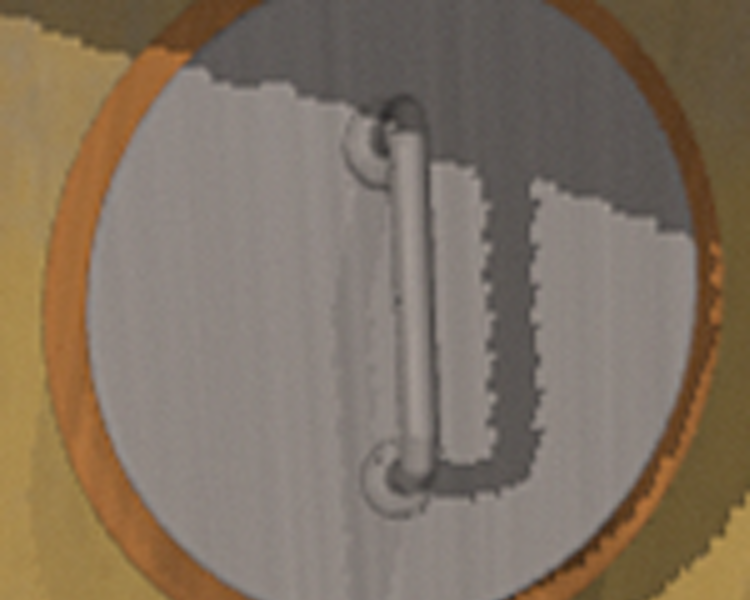

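View pics/ct5.png

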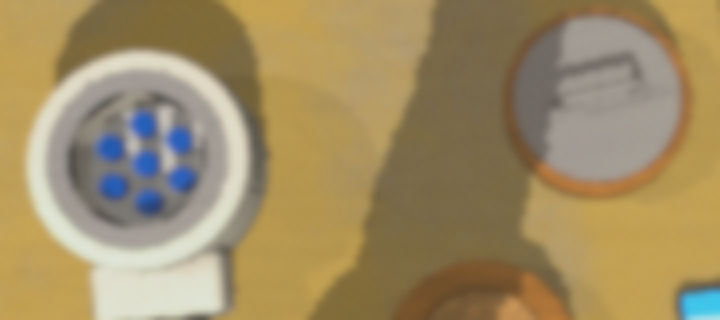

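```bash
python3 - <<'E'
from h import *
d=load("w5")
f=lambda x,y,z: onz(d,225+x/5-.4,y/5-.4,z)
a,b=f(377,150,47),f(397,480,47);print("bases",a,b,(a+b)/2,np.linalg.norm(a-b),np.arctan2(*(a-b)[[1,0]])-np.pi/2)
a,b=f(408,130,77),f(420,450,77);print("bar",a,b,(a+b)/2,np.linalg.norm(a-b),np.arctan2(*(a-b)[[1,0]])-np.pi/2)
# lid disc left/right edges
img=d["image"];hsv=cv2.cvtColor(img,cv2.COLOR_BGR2HSV)
m=cv2.inRange(hsv,(0,0,40),(179,60,255));m[140:]=0;m[:,:230]=0;m[:,372:]=0
m=cv2.morphologyEx(m,cv2.MORPH_OPEN,np.ones((3,3)))
cs,_=cv2.findContours(m,cv2.RETR_EXTERNAL,cv2.CHAIN_APPROX_NONE)
c=max(cs,key=cv2.contourArea)[:,0];c=c[(c[:,1]>2)&(c[:,1]<136)]
W=np.array([onz(d,*p,47) for p in c])[:,:2]
from scipy.optimize import least_squares
r=least_squares(lambda p:np.hypot(W[:,0]-p[0],W[:,1]-p[1])-p[2],[560,-123,68],loss="soft_l1");print(r.x,np.abs(r.fun).mean(),len(c))
E
```

```text
bases [553.49968617 -93.59252161  47.        ] [ 570.89046181 -158.94243152   47.        ] [ 562.19507399 -126.26747656   47.        ] 67.62432848248285 0.26008991420124183
bar [555.88042833 -96.47762756  77.        ] [ 570.0028891  -153.96654875   77.        ] [ 562.94165872 -125.22208815   77.        ] 59.19814149976995 0.24088541456442414
[ 562.77366518 -125.58757377   66.79421037] 0.2760137411885302 300
```

```bash
python3 - <<'E'
from h import *
d=load("w5")
cv2.imwrite("pics/c5b.png",cv2.resize(d["image"][165:345,210:300],None,fx=6,fy=6,interpolation=cv2.INTER_CUBIC)[:600])
E
```

```text
(no output)
```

View pics/c5b.png

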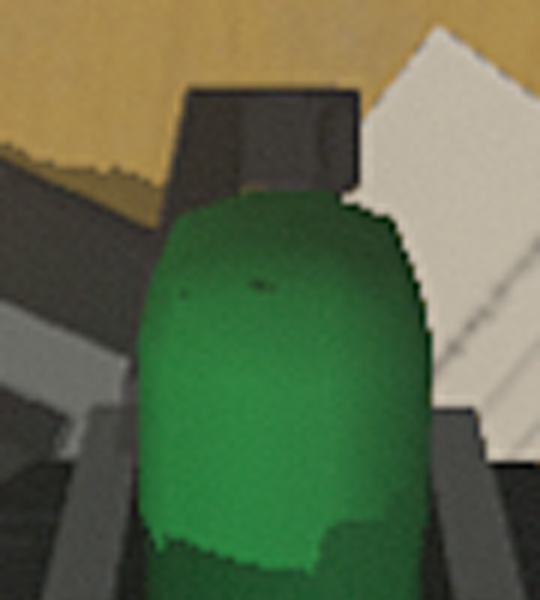

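```bash
python3 - <<'E'
from h import *
d=load("w5")
f=lambda x,y,z: onz(d,210+x/6-.4,165+y/6-.4,z)
a,b=f(187,89,119.4),f(359,89,119.4);print(a,b,np.linalg.norm(b-a),np.arctan2(*(b-a)[[1,0]]))
T=np.array([529.0,-251.0]);q=Rn.from_quat([0.6531,0.7572,-.0004,-.0001]).as_matrix();yy=q[:2,1];print("tool yaw",np.arctan2(yy[1],yy[0]))
X=yy;Y=np.array([-X[1],X[0]])
for p in(a,b): r=p[:2]-T;print("tool-frame (lx,ly)",r@X,r@Y)
E
```

```text
[ 513.75845009 -248.68132635  119.4       ] [ 541.72141158 -244.50620369  119.4       ] 28.272935188659783 0.1482141142691424
tool yaw 0.14736078241712636
tool-frame (lx,ly) -14.735912214518656 4.531429506398927
tool-frame (lx,ly) 13.537005013078454 4.55555569307468
```

```bash
python3 - <<'E'
from h import *
X=np.array([np.cos(.25),np.sin(.25)]);H=np.array([561.5,-122.9])
q=Rn.from_quat([0.6531,0.7572,-.0004,-.0001]).as_matrix()
A=H-50*X;print(A)
plan([529,-251,250.2],q,[*A,231],Rdown(.25))
plan([*A,231],Rdown(.25),[*A,184.3],Rdown(.25))
E
```

```text
[ 513.05437891 -135.27019796]
t [0.1168 0.0012 0.0192] a [-0.0008  0.0003 -0.1026] rows>= 1.9
t [0.     0.     0.0467] a [0. 0. 0.] rows>= 0.7
```

>>> step_arm:
  steps:
    - {"ax":0,"ay":0,"az":-0.03,"tx":0.03,"ty":0,"tz":0.005,"claw":10}
    - {"ax":0,"ay":0,"az":-0.06,"tx":0.07,"ty":0.001,"tz":0.01,"claw":10}
    - {"ax":0,"ay":0,"az":-0.09,"tx":0.1,"ty":0.001,"tz":0.019,"claw":10}
    - {"ax":0,"ay":0,"az":-0.1026,"tx":0.1168,"ty":0.0012,"tz":0.0192,"claw":10}
    - {"ax":0,"ay":0,"az":-0.1026,"tx":0.1168,"ty":0.0012,"tz":0.0192,"claw":10}
    - {"ax":0,"ay":0,"az":-0.1026,"tx":0.1168,"ty":0.0012,"tz":0.0192,"claw":10}

```text
time: 5.42
tcp_pos: [513.9, -135.8, 231.4]
orientation: [0.613, 0.79, -0.0, 0.001]
ft_force: [-1.0, 0.1, -1.6]
finger_gap: 20.4
```

```bash
python3 -c "
from h import *
d=snap('w6')
cv2.imwrite('pics/c6.png',cv2.resize(d['image'][60:260,190:330],None,fx=4,fy=4,interpolation=cv2.INTER_CUBIC)[:600])
"
```

```text
{'time': 5.475, 'tcp_pos': [513.8182, -135.836, 231.3384], 'orientation': [0.6135, 0.7897, -0.0002, 0.0005], 'ft_force': [0.0654, -0.5028, -2.2396], 'moment': [-0.0505, 0.018, -0.0361], 'finger_gap': 20.7398, 'joint_positions': [0.6056, 0.3874, -0.543, 1.8284, 0.2368, 0.9895, 0.2143]}
```

View pics/w6.png

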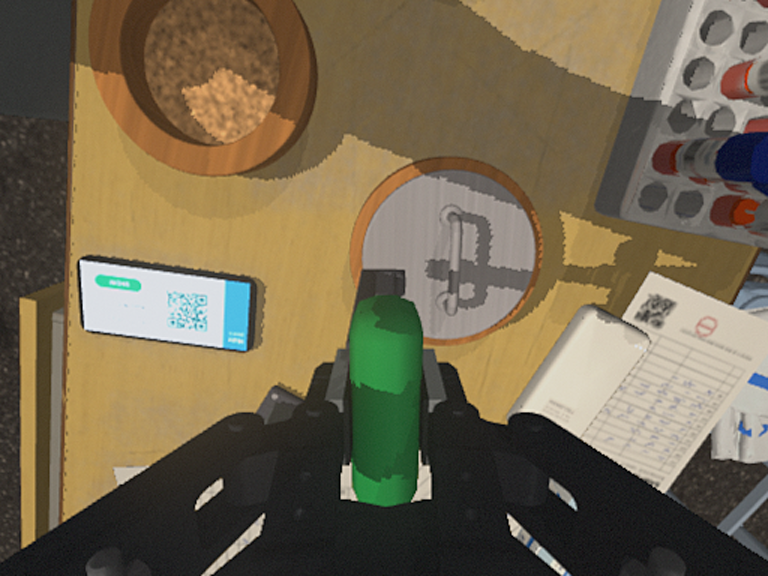

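```bash
python3 - <<'E'
from h import *
d=load("w6")
cv2.imwrite('pics/c6.png',cv2.resize(d['image'][125:225,220:370],None,fx=5,fy=5,interpolation=cv2.INTER_CUBIC))
E
```

```text
(no output)
```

View pics/c6.png

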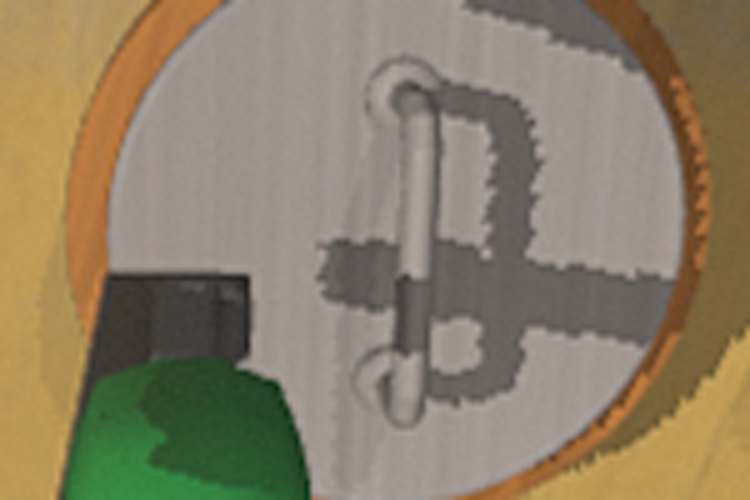

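```bash
python3 - <<'E'
from h import *
d=load("w6")
f=lambda x,y,z: onz(d,220+x/5-.4,125+y/5-.4,z)
T=np.array([513.8,-135.8]);q=Rn.from_quat([0.6135,0.7897,-.0002,.0005]).as_matrix();X=q[:2,1];Y=np.array([-X[1],X[0]]);print("yaw",np.arctan2(X[1],X[0]))
for n,p in dict(barT=f(423,110,77),barB=f(407,400,77),baseT=f(403,90,47),baseB=f(383,380,47),footL=f(106,274,100.5),footR=f(250,274,100.5)).items():
    r=p[:2]-T;print(n,p.round(1),(r@X).round(1),(r@Y).round(1))
E
```

```text
yaw 0.249832772766456
barT [554.3 -91.4  77. ] 50.2 33.0
barB [ 569.6 -153.2   77. ] 49.8 -30.7
baseT [554.4 -91.1  47. ] 50.4 33.3
baseB [ 569.9 -158.9   47. ] 48.7 -36.2
footL [ 498.6 -135.6  100.5] -14.7 4.0
footR [ 526.1 -128.5  100.5] 13.7 4.0
```

>>> step_arm:
  steps:
    - {"ax":0,"ay":0,"az":0,"tx":0.001,"ty":0,"tz":0.02,"claw":10}
    - {"ax":0,"ay":0,"az":0,"tx":0.002,"ty":0,"tz":0.035,"claw":10}
    - {"ax":0,"ay":0,"az":0,"tx":0.002,"ty":0,"tz":0.044,"claw":10}
    - {"ax":0,"ay":0,"az":0,"tx":0.002,"ty":0,"tz":0.047,"claw":10}
    - {"ax":0,"ay":0,"az":0,"tx":0.002,"ty":0,"tz":0.047,"claw":10}

```text
time: 6.1
tcp_pos: [513.2, -132.1, 184.2]
orientation: [0.612, 0.791, 0.0, 0.0]
ft_force: [-0.3, -0.2, -1.7]
finger_gap: 21.2
```

```bash
python3 -c "
from h import *
d=snap('s7','side')
cv2.imwrite('pics/s7c.png',cv2.resize(d['image'][170:270,220:340],None,fx=6,fy=6,interpolation=cv2.INTER_CUBIC)[:600])
"
```

```text
{'time': 6.15, 'tcp_pos': [513.366, -132.1266, 184.4353], 'orientation': [0.6124, 0.7905, 0.0001, 0.0003], 'ft_force': [0.4453, -0.1238, -0.9648], 'moment': [0.03, -0.0152, 0.0282], 'finger_gap': 20.8733, 'joint_positions': [0.5805, 0.4456, -0.5246, 1.8751, 0.2808, 0.8934, 0.1732]}
```

View pics/s7c.png

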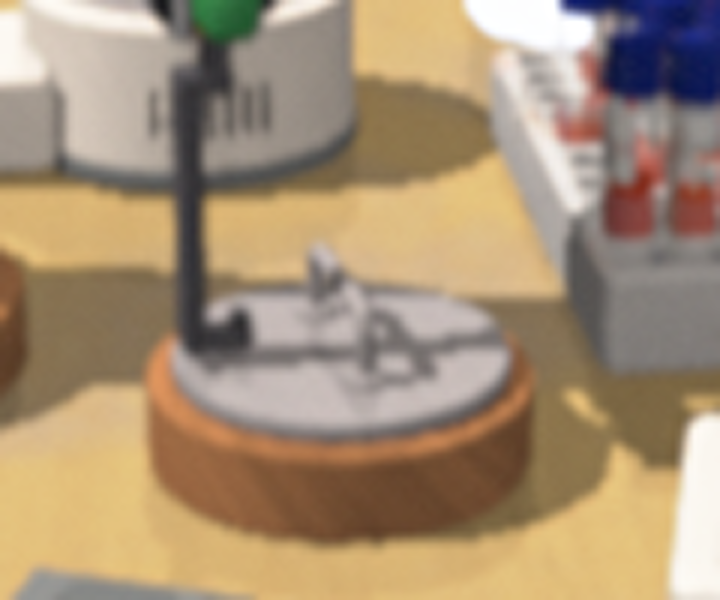

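>>> step_arm:
  steps:
    - {"ax":0,"ay":0,"az":0,"tx":0,"ty":0.015,"tz":0,"claw":10}
    - {"ax":0,"ay":0,"az":0,"tx":0,"ty":0.03,"tz":0,"claw":10}
    - {"ax":0,"ay":0,"az":0,"tx":0,"ty":0.04,"tz":0,"claw":10}
    - {"ax":0,"ay":0,"az":0,"tx":0,"ty":0.046,"tz":0,"claw":10}
    - {"ax":0,"ay":0,"az":0,"tx":0,"ty":0.05,"tz":0,"claw":10}
    - {"ax":0,"ay":0,"az":0,"tx":0,"ty":0.05,"tz":0,"claw":10}

```text
time: 6.9
tcp_pos: [561.4, -119.5, 184.0]
orientation: [0.612, 0.791, -0.0, -0.0]
ft_force: [-0.7, -0.2, -1.0]
finger_gap: 20.5
```

```bash
python3 -c "
from h import *
d=snap('s8','side')
cv2.imwrite('pics/s8c.png',cv2.resize(d['image'][170:270,220:340],None,fx=6,fy=6,interpolation=cv2.INTER_CUBIC)[:600])
"
```

```text
{'time': 6.95, 'tcp_pos': [561.1657, -119.6805, 183.9795], 'orientation': [0.6124, 0.7905, -0.0002, -0.0002], 'ft_force': [-0.3125, 0.2391, -1.2147], 'moment': [0.0345, 0.0266, 0.0112], 'finger_gap': 21.2303, 'joint_positions': [0.5145, 0.5162, -0.5117, 1.7638, 0.3038, 0.9413, 0.13]}
```

View pics/s8c.png

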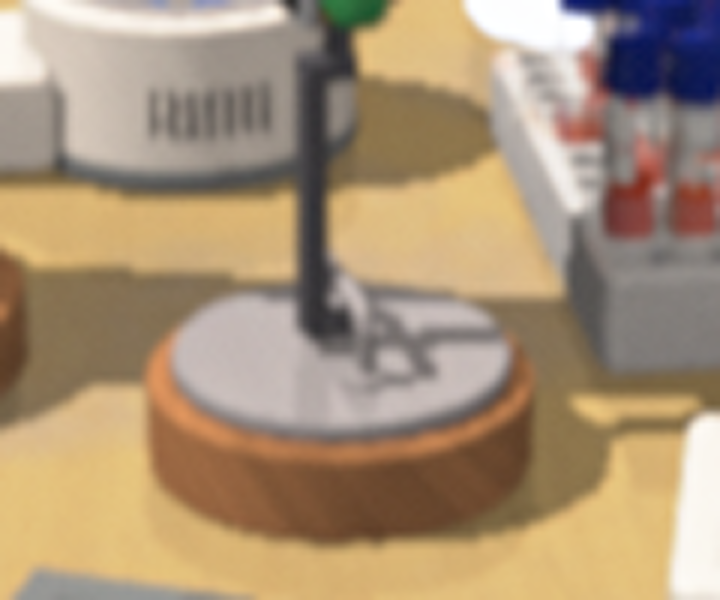

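>>> step_arm:
  steps:
    - {"ax":0,"ay":0,"az":0,"tx":0,"ty":0.0005,"tz":-0.003,"claw":10}
    - {"ax":0,"ay":0,"az":0,"tx":0,"ty":0.0005,"tz":-0.006,"claw":10}
    - {"ax":0,"ay":0,"az":0,"tx":0,"ty":0.0005,"tz":-0.009,"claw":10}
    - {"ax":0,"ay":0,"az":0,"tx":0,"ty":0.0005,"tz":-0.009,"claw":10}

```text
time: 7.45
tcp_pos: [562.1, -119.5, 193.5]
orientation: [0.612, 0.791, 0.0, 0.0]
ft_force: [0.5, -1.0, -1.5]
finger_gap: 20.8
```

>>> step_arm:
  steps:
    - {"ax":0,"ay":0,"az":0,"tx":0,"ty":0,"tz":-0.003,"claw":10}
    - {"ax":0,"ay":0,"az":0,"tx":0,"ty":0,"tz":-0.006,"claw":10}
    - {"ax":0,"ay":0,"az":0,"tx":0,"ty":0,"tz":-0.009,"claw":10}
    - {"ax":0,"ay":0,"az":0,"tx":0,"ty":0,"tz":-0.009,"claw":10}

```text
time: 7.95
tcp_pos: [561.9, -119.4, 202.1]
orientation: [0.612, 0.791, -0.0, -0.0]
ft_force: [-0.1, 0.6, -5.7]
finger_gap: 20.9
```

```bash
python3 -c "
from h import *
d=snap('s9','side')
cv2.imwrite('pics/s9c.png',cv2.resize(d['image'][170:270,220:340],None,fx=6,fy=6,interpolation=cv2.INTER_CUBIC)[:600])
"
```

```text
{'time': 8.0, 'tcp_pos': [561.8103, -119.4493, 202.0183], 'orientation': [0.6124, 0.7906, -0.0001, -0.0001], 'ft_force': [0.9777, 0.4827, -5.6491], 'moment': [0.0614, -0.0011, 0.0209], 'finger_gap': 20.8061, 'joint_positions': [0.5209, 0.4952, -0.52, 1.7474, 0.2891, 0.976, 0.1416]}
```

View pics/s9c.png

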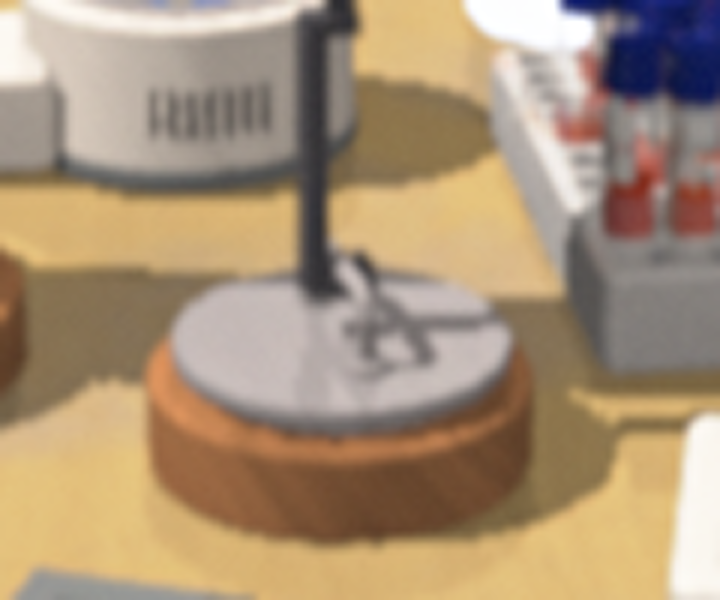

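>>> step_arm:
  steps:
    - {"ax":0,"ay":0,"az":0,"tx":0,"ty":0,"tz":-0.004,"claw":10}
    - {"ax":0,"ay":0,"az":0,"tx":0,"ty":0,"tz":-0.01,"claw":10}
    - {"ax":0,"ay":0,"az":0,"tx":0,"ty":0,"tz":-0.017,"claw":10}
    - {"ax":0,"ay":0,"az":0,"tx":0,"ty":0,"tz":-0.025,"claw":10}
    - {"ax":0,"ay":0,"az":0,"tx":0,"ty":0,"tz":-0.033,"claw":10}
    - {"ax":0,"ay":0,"az":0,"tx":0,"ty":0,"tz":-0.04,"claw":10}
    - {"ax":0,"ay":0,"az":0,"tx":0,"ty":0,"tz":-0.045,"claw":10}
    - {"ax":0,"ay":0,"az":0,"tx":0,"ty":0,"tz":-0.048,"claw":10}

```text
time: 9.0
tcp_pos: [562.0, -119.4, 250.4]
orientation: [0.612, 0.791, 0.0, 0.0]
ft_force: [0.2, -0.1, -5.6]
finger_gap: 20.6
```

```bash
python3 -c "
from h import *
d=snap('s10','side')
cv2.imwrite('pics/s10c.png',cv2.resize(d['image'][140:260,220:340],None,fx=5,fy=5,interpolation=cv2.INTER_CUBIC)[:600])
"
```

```text
{'time': 9.05, 'tcp_pos': [562.0805, -119.4708, 250.6121], 'orientation': [0.6124, 0.7906, 0.0001, 0.0002], 'ft_force': [0.7598, -0.4739, -4.6033], 'moment': [0.026, -0.0071, 0.0553], 'finger_gap': 20.9266, 'joint_positions': [0.5367, 0.4412, -0.5381, 1.6997, 0.2523, 1.0698, 0.1714]}
```

View pics/s10c.png

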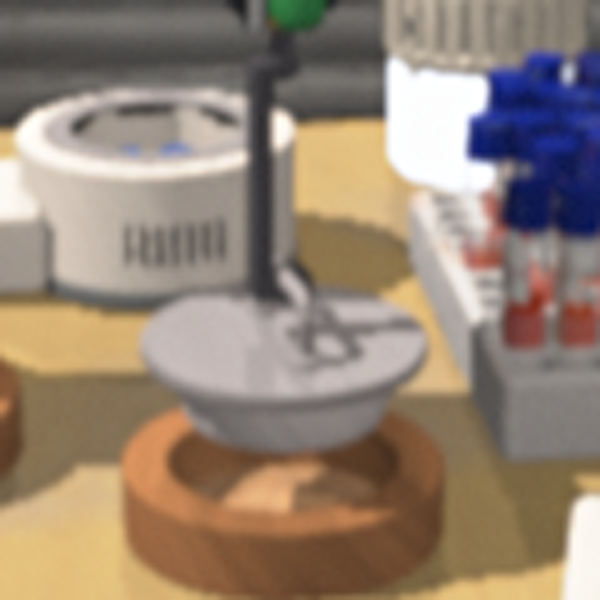

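```bash
python3 - <<'E'
from h import *
q=Rn.from_quat([0.6124,.7906,.0001,.0002]).as_matrix()
plan([562.1,-119.5,250.6],q,[530,50,305],q)
E
```

```text
t [ 0.1721  0.0113 -0.0544] a [0. 0. 0.] rows>= 2.9
```

>>> step_arm:
  steps:
    - {"ax":0,"ay":0,"az":0,"tx":0.001,"ty":0,"tz":-0.006,"claw":10}
    - {"ax":0,"ay":0,"az":0,"tx":0.004,"ty":0,"tz":-0.016,"claw":10}
    - {"ax":0,"ay":0,"az":0,"tx":0.012,"ty":0.001,"tz":-0.028,"claw":10}
    - {"ax":0,"ay":0,"az":0,"tx":0.025,"ty":0.002,"tz":-0.04,"claw":10}
    - {"ax":0,"ay":0,"az":0,"tx":0.042,"ty":0.003,"tz":-0.05,"claw":10}
    - {"ax":0,"ay":0,"az":0,"tx":0.062,"ty":0.004,"tz":-0.054,"claw":10}
    - {"ax":0,"ay":0,"az":0,"tx":0.083,"ty":0.005,"tz":-0.054,"claw":10}
    - {"ax":0,"ay":0,"az":0,"tx":0.104,"ty":0.006,"tz":-0.054,"claw":10}

```text
time: 10.05
tcp_pos: [540.9, -15.4, 303.7]
orientation: [0.612, 0.791, -0.0, -0.0]
ft_force: [0.3, 0.3, -5.3]
finger_gap: 21.1
```

>>> step_arm:
  steps:
    - {"ax":0,"ay":0,"az":0,"tx":0.02,"ty":0.001,"tz":0,"claw":10}
    - {"ax":0,"ay":0,"az":0,"tx":0.037,"ty":0.002,"tz":0,"claw":10}
    - {"ax":0,"ay":0,"az":0,"tx":0.051,"ty":0.003,"tz":0,"claw":10}
    - {"ax":0,"ay":0,"az":0,"tx":0.061,"ty":0.004,"tz":0,"claw":10}
    - {"ax":0,"ay":0,"az":0,"tx":0.067,"ty":0.005,"tz":0,"claw":10}
    - {"ax":0,"ay":0,"az":0,"tx":0.069,"ty":0.005,"tz":0,"claw":10}
    - {"ax":0,"ay":0,"az":0,"tx":0.069,"ty":0.005,"tz":0,"claw":10}
    - {"ax":0,"ay":0,"az":0,"tx":0.069,"ty":0.005,"tz":0,"claw":10}

```text
time: 11.05
tcp_pos: [529.4, 50.2, 304.0]
orientation: [0.613, 0.79, -0.0, 0.0]
ft_force: [0.5, 0.1, -5.6]
finger_gap: 20.8
```

```bash
python3 -c "
from h import *
d=snap('w11');snap('s11','side')
"
```

```text
{'time': 11.1, 'tcp_pos': [529.4174, 50.2815, 304.0267], 'orientation': [0.6127, 0.7903, -0.0001, 0.0], 'ft_force': [-0.5819, 0.6248, -5.0319], 'moment': [0.0628, -0.0006, -0.0038], 'finger_gap': 20.7279, 'joint_positions': [0.3277, 0.3232, -0.63, 1.7385, 0.2069, 1.147, -0.1114]}
{'time': 11.15, 'tcp_pos': [529.3971, 50.3926, 304.0435], 'orientation': [0.6127, 0.7903, -0.0001, 0.0], 'ft_force': [0.6399, -0.1677, -5.4432], 'moment': [0.0475, -0.019, -0.0155], 'finger_gap': 20.7212, 'joint_positions': [0.3277, 0.3231, -0.6301, 1.7386, 0.2069, 1.147, -0.1115]}
```

View pics/w11.png

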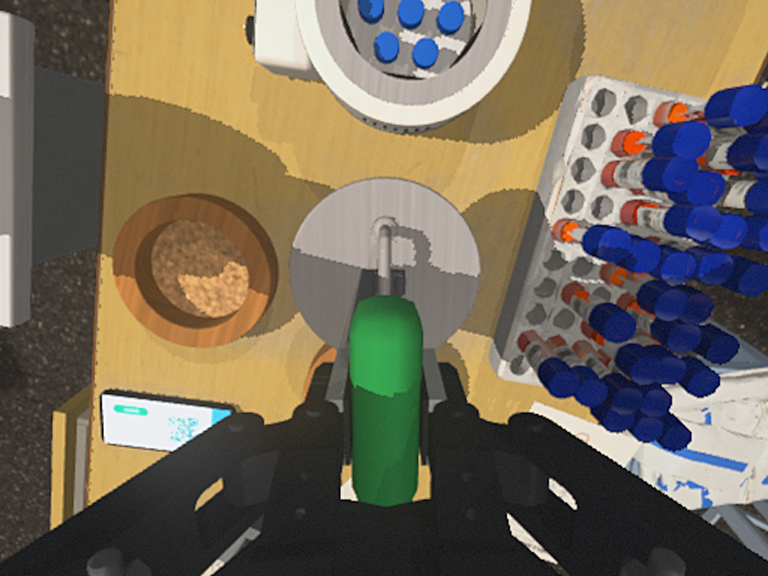

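View pics/s11.png

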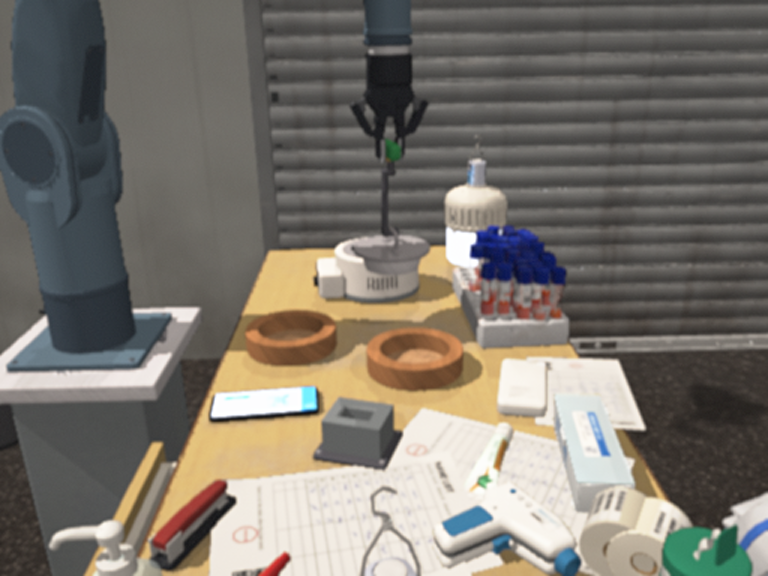

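```bash
cat >> h.py <<'E'
from scipy.optimize import least_squares
def circ(W,x0,R=None):
    W=np.asarray(W)[:,:2]
    f=(lambda p:np.hypot(W[:,0]-p[0],W[:,1]-p[1])-p[2]) if R is None else (lambda p:np.hypot(W[:,0]-p[0],W[:,1]-p[1])-R)
    r=least_squares(f,x0 if R is None else x0[:2],loss="soft_l1");return r.x,np.abs(r.fun).mean()
E
python3 - <<'E'
from h import *
d=load("w11")
cv2.imwrite('pics/c11.png',cv2.resize(d['image'][0:95,160:370],None,fx=3.8,fy=3.8,interpolation=cv2.INTER_CUBIC))
cv2.imwrite('pics/c11b.png',cv2.resize(d['image'][105:245,180:335],None,fx=4,fy=4,interpolation=cv2.INTER_CUBIC))
t=load("top0")
cv2.imwrite('pics/ct0.png',cv2.resize(t['image'][165:245,115:200],None,fx=7,fy=7,interpolation=cv2.INTER_CUBIC))
E
```

```text
(no output)
```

View pics/c11.png

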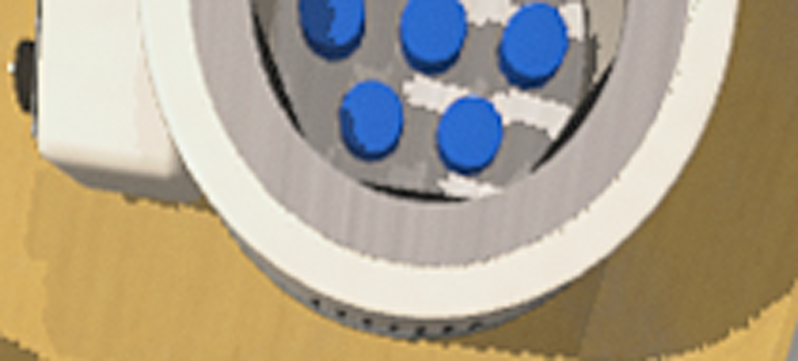

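View pics/c11b.png

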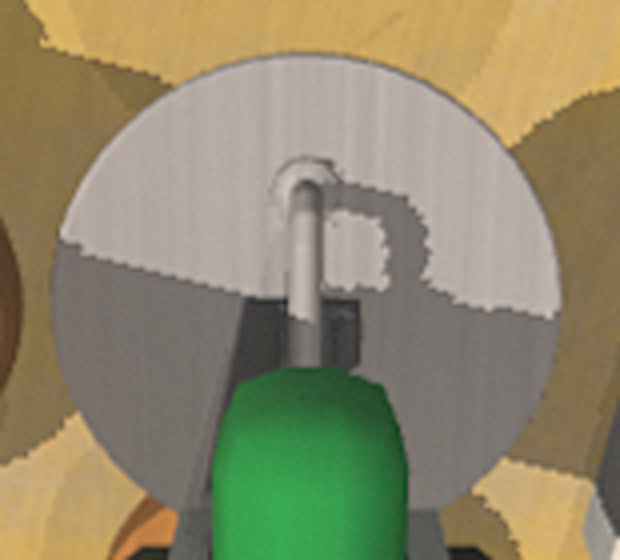

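View pics/ct0.png

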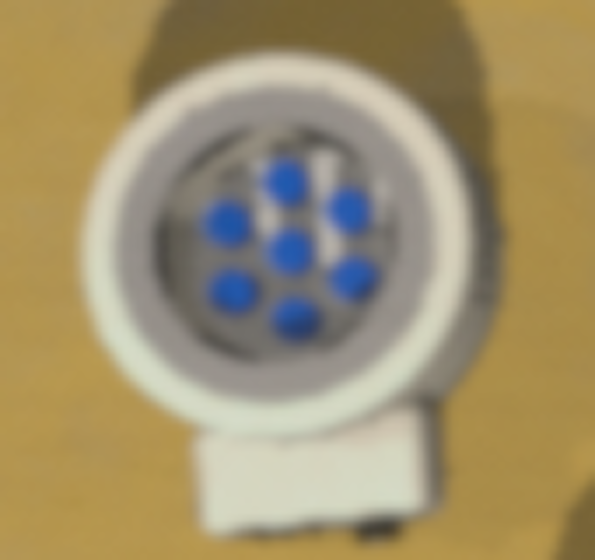

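```bash
python3 - <<'E'
from h import *
d=load("w11");t=load("top0")
def fit(n,d,pts,k,ox,oy,z,x0):
    W=[onz(d,ox+(x+.5)/k-.5,oy+(y+.5)/k-.5,z) for x,y in pts];r=circ(W,x0);print(n,r[0].round(1),r[1].round(2),"fixedR",[circ(W,x0,R)[0].round(1).tolist() for R in (x0[2],)]);return r
H=[500,226]
fit("w steel",d,[(187,30),(215,110),(260,180),(320,230),(380,258),(440,266),(500,255),(570,220),(630,165),(665,105),(690,20)],3.8,160,0,92,H+[70])
fit("w white",d,[(140,20),(165,110),(205,190),(260,255),(320,295),(400,320),(470,315),(545,285),(620,230),(680,160),(720,80),(738,5)],3.8,160,0,92,H+[86])
fit("w bore",d,[(258,50),(300,130),(360,182),(430,202),(500,193),(560,150),(600,90),(622,35)],3.8,160,0,92,H+[53.5])
fit("t white",t,[(82,245),(105,145),(170,80),(285,50),(390,80),(450,150),(472,240),(445,340),(390,400),(285,436),(180,410),(110,340)],7,115,165,92,H+[86])
fit("t steel",t,[(113,240),(140,160),(200,105),(275,87),(350,105),(415,165),(435,240),(410,325),(350,380),(275,402),(200,380),(140,325)],7,115,165,92,H+[70])
fit("lid",d,[(53,290),(65,235),(110,155),(180,90),(310,53),(430,85),(510,150),(545,220),(560,300),(545,380),(510,440),(460,490),(80,390),(120,450),(160,490)],4,180,105,155,[530,50,68])
E
```

```text
w steel [503.5 234.8  71.9] 0.32 fixedR [[504.3, 232.7]]
w white [503.1 232.2  84.1] 0.94 fixedR [[502.0, 234.6]]
w bore [503.9 232.9  52.9] 0.39 fixedR [[503.6, 233.7]]
t white [504.  232.1  86.3] 1.02 fixedR [[504.1, 232.1]]
t steel [503.1 233.4  70.3] 0.84 fixedR [[503.1, 233.2]]
lid [531.5  46.7  65.8] 0.41 fixedR [[531.6, 45.0]]
```

```bash
python3 - <<'E'
from h import *
q=Rn.from_quat([0.6127,.7903,-.0001,0]).as_matrix()
plan([529.4,50.3,304],q,[501.6,237.4,304],q)
E
```

```text
t [ 0.1881  0.0197 -0.    ] a [0. 0. 0.] rows>= 3.0
```

>>> step_arm:
  steps:
    - {"ax":0,"ay":0,"az":0,"tx":0.003,"ty":0,"tz":0,"claw":10}
    - {"ax":0,"ay":0,"az":0,"tx":0.01,"ty":0.001,"tz":0,"claw":10}
    - {"ax":0,"ay":0,"az":0,"tx":0.021,"ty":0.002,"tz":0,"claw":10}
    - {"ax":0,"ay":0,"az":0,"tx":0.035,"ty":0.004,"tz":0,"claw":10}
    - {"ax":0,"ay":0,"az":0,"tx":0.052,"ty":0.006,"tz":0,"claw":10}
    - {"ax":0,"ay":0,"az":0,"tx":0.071,"ty":0.0075,"tz":0,"claw":10}
    - {"ax":0,"ay":0,"az":0,"tx":0.091,"ty":0.0095,"tz":0,"claw":10}
    - {"ax":0,"ay":0,"az":0,"tx":0.111,"ty":0.0115,"tz":0,"claw":10}

```text
time: 12.15
tcp_pos: [512.2, 163.0, 304.1]
orientation: [0.612, 0.791, 0.0, -0.0]
ft_force: [0.2, -0.7, -6.2]
finger_gap: 20.9
```

>>> step_arm:
  steps:
    - {"ax":0,"ay":0,"az":0,"tx":0.02,"ty":0.002,"tz":0,"claw":10}
    - {"ax":0,"ay":0,"az":0,"tx":0.038,"ty":0.004,"tz":0,"claw":10}
    - {"ax":0,"ay":0,"az":0,"tx":0.053,"ty":0.006,"tz":0,"claw":10}
    - {"ax":0,"ay":0,"az":0,"tx":0.065,"ty":0.0075,"tz":0,"claw":10}
    - {"ax":0,"ay":0,"az":0,"tx":0.073,"ty":0.008,"tz":0,"claw":10}
    - {"ax":0,"ay":0,"az":0,"tx":0.077,"ty":0.008,"tz":0,"claw":10}
    - {"ax":0,"ay":0,"az":0,"tx":0.077,"ty":0.008,"tz":0,"claw":10}
    - {"ax":0,"ay":0,"az":0,"tx":0.077,"ty":0.008,"tz":0,"claw":10}

```text
time: 13.15
tcp_pos: [501.4, 237.1, 304.0]
orientation: [0.613, 0.79, -0.0, 0.0]
ft_force: [0.3, 0.6, -5.4]
finger_gap: 21.1
```

```bash
python3 -c "
from h import *
d=snap('w12');s=snap('s12','side');t=snap('t12','top')
cv2.imwrite('pics/s12c.png',cv2.resize(s['image'][110:210,200:320],None,fx=6,fy=6,interpolation=cv2.INTER_CUBIC))
cv2.imwrite('pics/t12c.png',cv2.resize(t['image'][160:250,100:230],None,fx=6,fy=6,interpolation=cv2.INTER_CUBIC))
"
```

```text
{'time': 13.2, 'tcp_pos': [501.4504, 237.0946, 304.0308], 'orientation': [0.6127, 0.7903, -0.0002, 0.0001], 'ft_force': [-0.1602, -0.3528, -5.6094], 'moment': [-0.0064, 0.0138, -0.0311], 'finger_gap': 20.8571, 'joint_positions': [0.0095, 0.3811, -0.6899, 1.6801, 0.2599, 1.1742, -0.4948]}
{'time': 13.25, 'tcp_pos': [501.4043, 237.168, 304.0171], 'orientation': [0.6127, 0.7903, -0.0001, 0.0001], 'ft_force': [0.3337, 0.2339, -4.7694], 'moment': [0.0001, 0.0259, 0.0363], 'finger_gap': 20.5803, 'joint_positions': [0.0094, 0.3811, -0.6899, 1.6802, 0.2599, 1.1742, -0.4948]}
{'time': 13.3, 'tcp_pos': [501.3909, 237.2709, 304.0592], 'orientation': [0.6127, 0.7903, -0.0001, 0.0001], 'ft_force': [-0.4256, 0.1026, -5.3831], 'moment': [0.0667, 0.0451, -0.0044], 'finger_gap': 20.6969, 'joint_positions': [0.0094, 0.3811, -0.6901, 1.6801, 0.2598, 1.1742, -0.4949]}
```

View pics/w12.png

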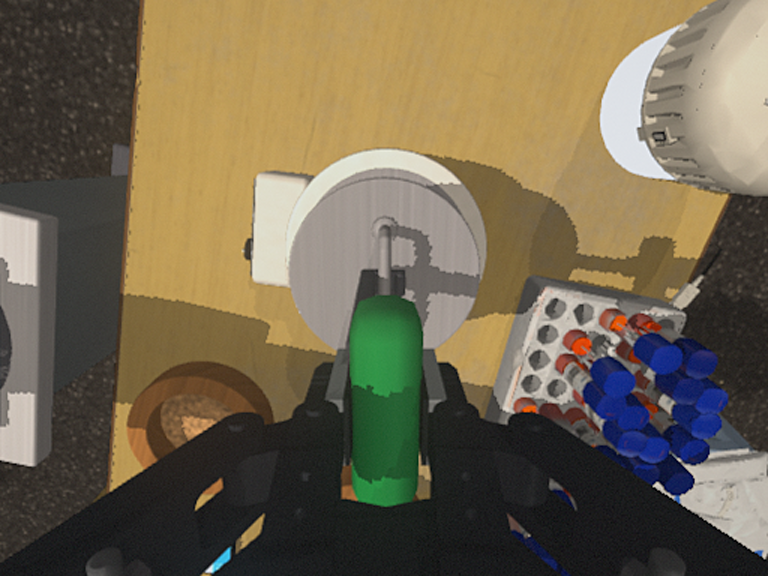

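View pics/s12c.png

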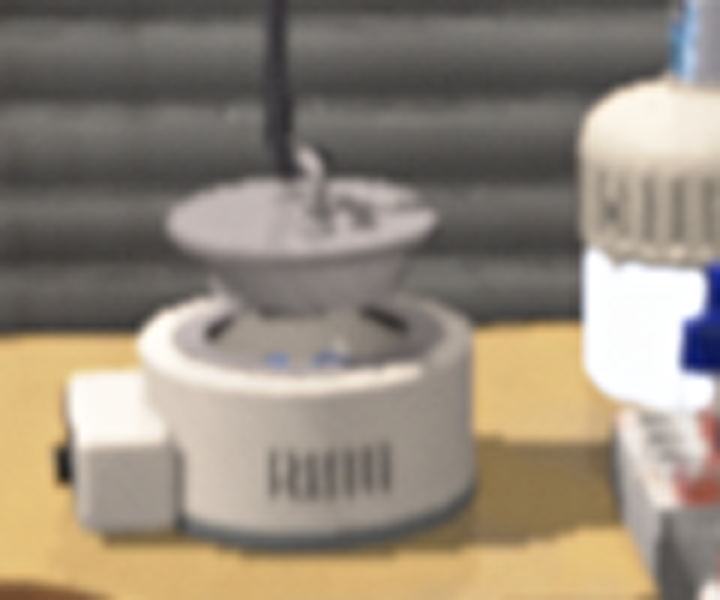

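View pics/t12c.png

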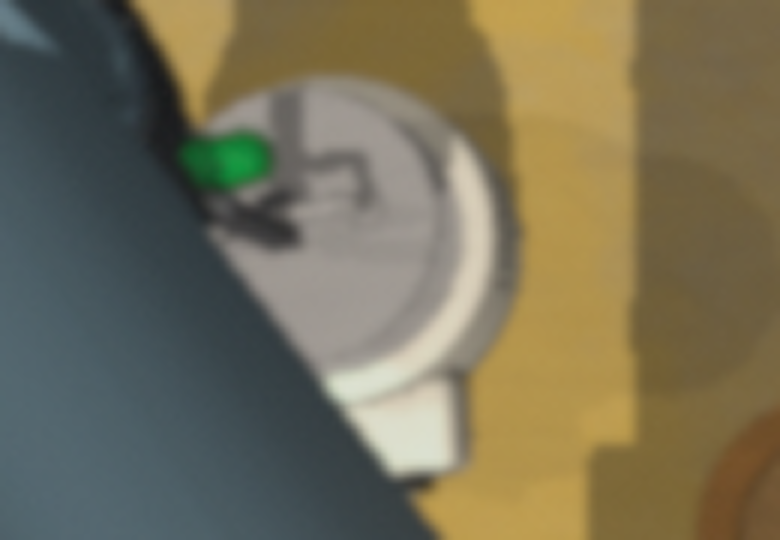

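```bash
python3 - <<'E'
from h import *
d=load("w12");s=load("s12")
cv2.imwrite('pics/c12.png',cv2.resize(d['image'][95:245,180:335],None,fx=4,fy=4,interpolation=cv2.INTER_CUBIC))
for P in [(503.6,233.2,92),(503.6,233.2,146),(503.6,233.2,155)]: print(((proj(s,P)-[200,110])*6).round(0))
E
```

```text
[306. 328.]
[303. 226.]
[303. 209.]
```

View pics/c12.png

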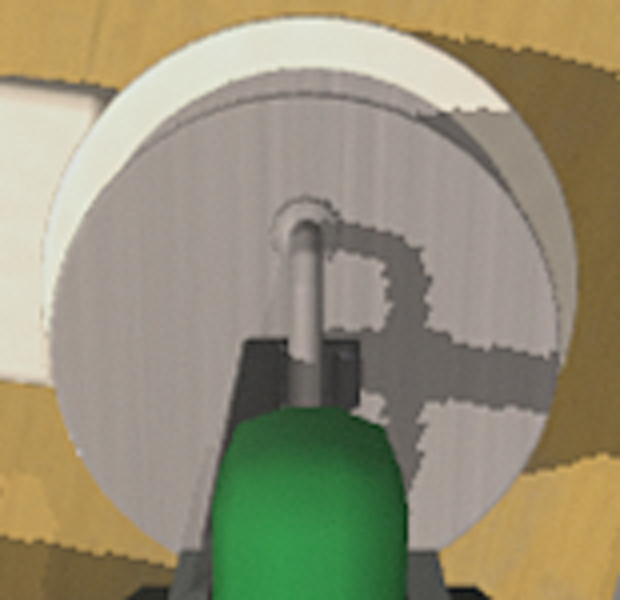

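```bash
python3 - <<'E'
from h import *
d=load("w12")
def fit(n,pts,z,x0):
    W=[onz(d,180+(x+.5)/4-.5,95+(y+.5)/4-.5,z) for x,y in pts];r=circ(W,x0);print(n,r[0].round(1),r[1].round(2),"fixedR",circ(W,x0,x0[2])[0].round(1))
fit("white",[(43,270),(48,230),(75,150),(120,90),(190,42),(300,17),(400,33),(480,80),(540,150),(572,230),(577,290),(565,355)],92,[503,233,86])
fit("steel",[(170,120),(220,88),(310,68),(370,78),(430,105),(475,150)],92,[503,233,71])
fit("lid",[(50,330),(60,270),(90,205),(140,150),(200,112),(310,92),(410,115),(480,165),(530,235),(557,310),(555,390),(530,460),(490,515),(460,540),(75,440),(110,500),(150,540)],155.2,[503,233,68])
E
```

```text
white [503.1 234.3  84.3] 0.35 fixedR [503.1 232.1]
steel [502.2 238.1  65.8] 0.14 fixedR [503.3 232.3]
lid [502.7 231.7  67.4] 0.47 fixedR [502.7 231.5]
```

>>> step_arm:
  steps:
    - {"ax":0,"ay":0,"az":0,"tx":0.0008,"ty":0.0007,"tz":0.004,"claw":10}
    - {"ax":0,"ay":0,"az":0,"tx":0.0008,"ty":0.0007,"tz":0.009,"claw":10}
    - {"ax":0,"ay":0,"az":0,"tx":0.0008,"ty":0.0007,"tz":0.015,"claw":10}
    - {"ax":0,"ay":0,"az":0,"tx":0.0008,"ty":0.0007,"tz":0.021,"claw":10}
    - {"ax":0,"ay":0,"az":0,"tx":0.0008,"ty":0.0007,"tz":0.026,"claw":10}
    - {"ax":0,"ay":0,"az":0,"tx":0.0008,"ty":0.0007,"tz":0.03,"claw":10}
    - {"ax":0,"ay":0,"az":0,"tx":0.0008,"ty":0.0007,"tz":0.031,"claw":10}
    - {"ax":0,"ay":0,"az":0,"tx":0.0008,"ty":0.0007,"tz":0.031,"claw":10}

```text
time: 14.3
tcp_pos: [501.8, 238.7, 273.1]
orientation: [0.612, 0.791, 0.0, 0.0]
ft_force: [-0.4, -0.9, -5.9]
finger_gap: 21.0
```

>>> step_arm:
  steps:
    - {"ax":0,"ay":0,"az":0,"tx":0,"ty":0,"tz":0.0015,"claw":10}
    - {"ax":0,"ay":0,"az":0,"tx":0,"ty":0,"tz":0.003,"claw":10}
    - {"ax":0,"ay":0,"az":0,"tx":0,"ty":0,"tz":0.0045,"claw":10}
    - {"ax":0,"ay":0,"az":0,"tx":0,"ty":0,"tz":0.006,"claw":10}
    - {"ax":0,"ay":0,"az":0,"tx":0,"ty":0,"tz":0.006,"claw":10}

```text
time: 14.92
tcp_pos: [501.9, 238.8, 267.2]
orientation: [0.612, 0.791, 0.0, 0.0]
ft_force: [-0.4, 0.2, -4.8]
finger_gap: 21.0
```

```bash
python3 -c "
from h import *
d=snap('w13');s=snap('s13','side')
cv2.imwrite('pics/s13c.png',cv2.resize(s['image'][110:210,200:320],None,fx=6,fy=6,interpolation=cv2.INTER_CUBIC))
cv2.imwrite('pics/c13.png',cv2.resize(d['image'][95:245,180:335],None,fx=4,fy=4,interpolation=cv2.INTER_CUBIC))
"
```

```text
{'time': 14.975, 'tcp_pos': [501.8821, 238.7995, 267.1997], 'orientation': [0.6124, 0.7906, 0.0002, 0.0001], 'ft_force': [0.3414, 0.7368, -4.3995], 'moment': [0.0957, -0.2358, 0.0685], 'finger_gap': 20.7487, 'joint_positions': [-0.005, 0.4185, -0.6781, 1.7236, 0.2899, 1.1015, -0.5208]}
{'time': 15.025, 'tcp_pos': [501.8332, 238.7559, 267.1665], 'orientation': [0.6124, 0.7905, 0.0002, 0.0001], 'ft_force': [0.6942, 0.6524, -4.4728], 'moment': [0.1783, -0.1862, -0.0332], 'finger_gap': 21.1102, 'joint_positions': [-0.005, 0.4185, -0.6781, 1.7236, 0.2899, 1.1016, -0.5209]}
```

View pics/s13c.png

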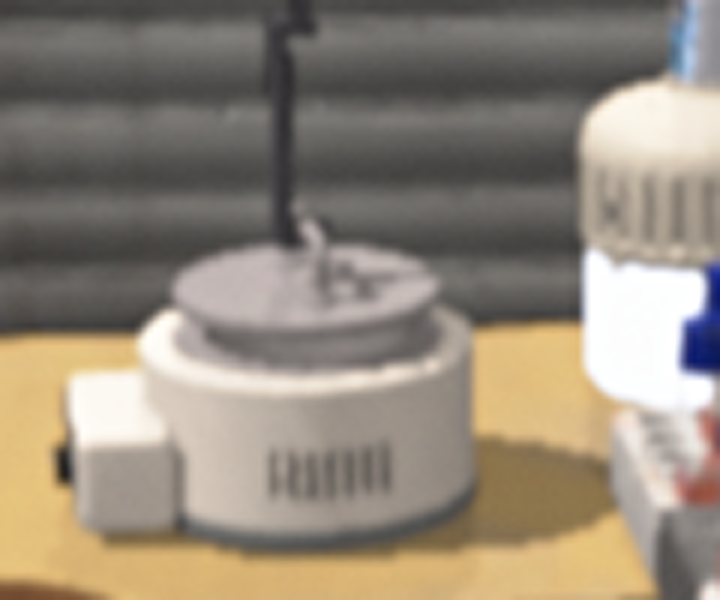

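View pics/c13.png

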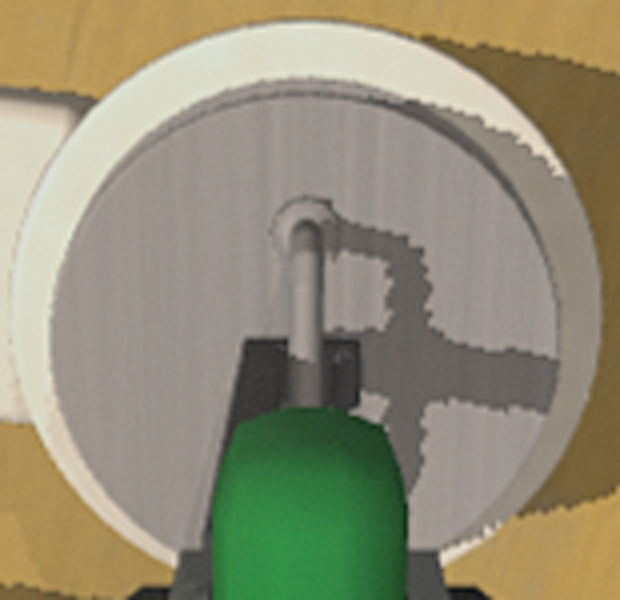

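>>> step_arm:
  steps:
    - {"ax":0,"ay":0,"az":0,"tx":0,"ty":0,"tz":0.001,"claw":10}
    - {"ax":0,"ay":0,"az":0,"tx":0,"ty":0,"tz":0.002,"claw":10}
    - {"ax":0,"ay":0,"az":0,"tx":0,"ty":0,"tz":0.003,"claw":10}
    - {"ax":0,"ay":0,"az":0,"tx":0,"ty":0,"tz":0.004,"claw":10}
    - {"ax":0,"ay":0,"az":0,"tx":0,"ty":0,"tz":0.004,"claw":10}

```text
time: 15.65
tcp_pos: [501.6, 238.7, 263.0]
orientation: [0.612, 0.791, -0.0, -0.0]
ft_force: [0.4, -0.4, -2.9]
finger_gap: 20.8
```

>>> step_arm:
  steps:
    - {"ax":0,"ay":0,"az":0,"tx":0,"ty":0,"tz":0.001,"claw":10}
    - {"ax":0,"ay":0,"az":0,"tx":0,"ty":0,"tz":0.003,"claw":10}
    - {"ax":0,"ay":0,"az":0,"tx":0,"ty":0,"tz":0.005,"claw":10}
    - {"ax":0,"ay":0,"az":0,"tx":0,"ty":0,"tz":0.006,"claw":10}
    - {"ax":0,"ay":0,"az":0,"tx":0,"ty":0,"tz":0.006,"claw":10}

```text
time: 16.27
tcp_pos: [501.7, 238.6, 257.0]
orientation: [0.612, 0.791, -0.0, -0.0]
ft_force: [0.0, 0.4, -1.7]
finger_gap: 20.8
```

```bash
python3 -c "
from h import *
d=snap('w14');s=snap('s14','side')
cv2.imwrite('pics/s14c.png',cv2.resize(s['image'][110:210,200:320],None,fx=6,fy=6,interpolation=cv2.INTER_CUBIC))
cv2.imwrite('pics/c14.png',cv2.resize(d['image'][95:245,180:335],None,fx=4,fy=4,interpolation=cv2.INTER_CUBIC))
"
```

```text
{'time': 16.325, 'tcp_pos': [501.6871, 238.6734, 257.0743], 'orientation': [0.6124, 0.7906, -0.0, -0.0], 'ft_force': [-0.2071, -0.285, -1.3481], 'moment': [0.0163, -0.0498, 0.0626], 'finger_gap': 20.7522, 'joint_positions': [-0.0087, 0.429, -0.6742, 1.7352, 0.2984, 1.0822, -0.5279]}
{'time': 16.375, 'tcp_pos': [501.6791, 238.7045, 257.0865], 'orientation': [0.6124, 0.7906, -0.0, -0.0], 'ft_force': [0.0983, -0.8886, -2.389], 'moment': [0.0419, -0.0275, 0.0228], 'finger_gap': 20.9859, 'joint_positions': [-0.0088, 0.4289, -0.6742, 1.7352, 0.2984, 1.0822, -0.528]}
```

View pics/s14c.png

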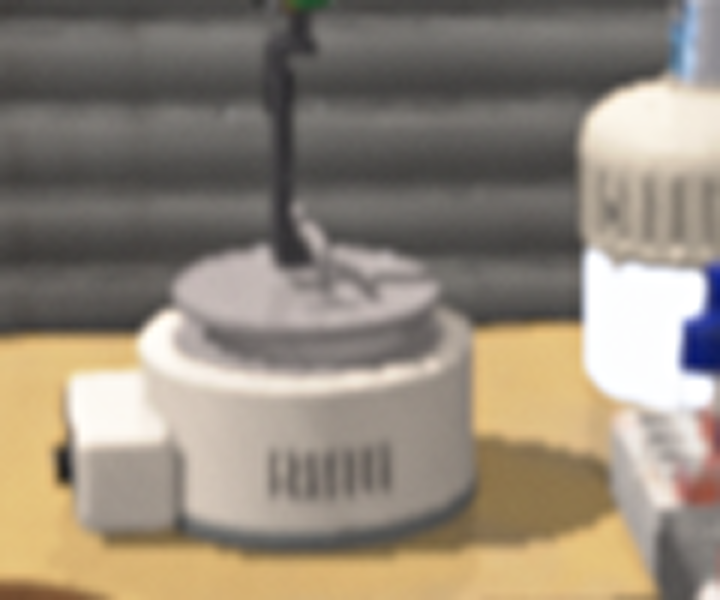

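View pics/c14.png

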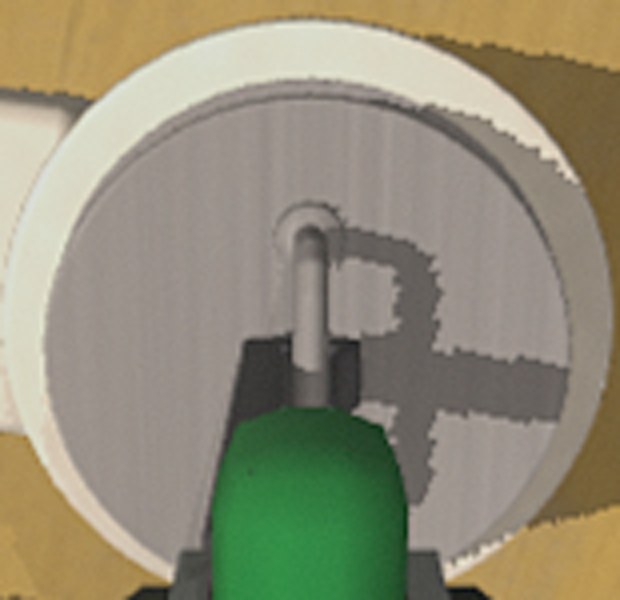

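>>> step_arm:
  steps:
    - {"ax":0,"ay":0,"az":0,"tx":0,"ty":0.0003,"tz":0.002,"claw":10}
    - {"ax":0,"ay":0,"az":0,"tx":0,"ty":0.0005,"tz":0.004,"claw":10}
    - {"ax":0,"ay":0,"az":0,"tx":0,"ty":0.0005,"tz":0.006,"claw":10}
    - {"ax":0,"ay":0,"az":0,"tx":0,"ty":0.0005,"tz":0.006,"claw":10}

```text
time: 16.88
tcp_pos: [502.1, 238.7, 250.8]
orientation: [0.612, 0.791, -0.0, -0.0]
ft_force: [0.4, -0.2, -1.8]
finger_gap: 20.9
```

>>> step_arm:
  steps:
    - {"ax":0,"ay":0,"az":0,"tx":0,"ty":0,"tz":0.0007,"claw":10}
    - {"ax":0,"ay":0,"az":0,"tx":0,"ty":0,"tz":0.0014,"claw":10}
    - {"ax":0,"ay":0,"az":0,"tx":0,"ty":0,"tz":0.002,"claw":10}
    - {"ax":0,"ay":0,"az":0,"tx":0,"ty":0,"tz":0.002,"claw":10}

```text
time: 17.38
tcp_pos: [502.1, 238.8, 249.0]
orientation: [0.612, 0.791, -0.0, -0.0]
ft_force: [-1.0, 0.7, -2.4]
finger_gap: 20.8
```

>>> step_arm:
  steps:
    - {"ax":0,"ay":0,"az":0,"tx":0,"ty":0,"tz":0.0006,"claw":10}
    - {"ax":0,"ay":0,"az":0,"tx":0,"ty":0,"tz":0.001,"claw":10}
    - {"ax":0,"ay":0,"az":0,"tx":0,"ty":0,"tz":0.0015,"claw":10}
    - {"ax":0,"ay":0,"az":0,"tx":0,"ty":0,"tz":0.0015,"claw":10}

```text
time: 17.88
tcp_pos: [502.2, 238.9, 247.8]
orientation: [0.612, 0.791, 0.0, 0.0]
ft_force: [-1.2, 0.1, 1.3]
finger_gap: 21.0
```

>>> step_arm:
  steps:
    - {"ax":0,"ay":0,"az":0,"tx":0,"ty":0,"tz":0.0006,"claw":10}
    - {"ax":0,"ay":0,"az":0,"tx":0,"ty":0,"tz":0.001,"claw":10}
    - {"ax":0,"ay":0,"az":0,"tx":0,"ty":0,"tz":0.001,"claw":10}

```text
time: 18.25
tcp_pos: [502.3, 239.1, 246.8]
orientation: [0.612, 0.791, 0.0, 0.0]
ft_force: [-1.0, 0.2, 4.3]
finger_gap: 21.2
```

>>> step_arm:
  steps:
    - {"ax":0,"ay":0,"az":0,"tx":0,"ty":0,"tz":0.0006,"claw":10}
    - {"ax":0,"ay":0,"az":0,"tx":0,"ty":0,"tz":0.001,"claw":10}
    - {"ax":0,"ay":0,"az":0,"tx":0,"ty":0,"tz":0.001,"claw":10}

```text
time: 18.62
tcp_pos: [502.4, 238.9, 245.6]
orientation: [0.612, 0.791, 0.0, 0.0]
ft_force: [-0.4, 0.6, 3.1]
finger_gap: 20.7
```

>>> step_arm:
  steps:
    - {"ax":0,"ay":0,"az":0,"tx":0,"ty":0,"tz":0.0006,"claw":10}
    - {"ax":0,"ay":0,"az":0,"tx":0,"ty":0,"tz":0.0012,"claw":10}
    - {"ax":0,"ay":0,"az":0,"tx":0,"ty":0,"tz":0.0015,"claw":10}

```text
time: 19.0
tcp_pos: [502.2, 238.7, 243.8]
orientation: [0.612, 0.791, -0.0, -0.0]
ft_force: [0.6, 0.4, 1.7]
finger_gap: 20.7
```

>>> step_arm:
  steps:
    - {"ax":0,"ay":0,"az":0,"tx":0,"ty":0,"tz":0.0006,"claw":10}
    - {"ax":0,"ay":0,"az":0,"tx":0,"ty":0,"tz":0.001,"claw":10}
    - {"ax":0,"ay":0,"az":0,"tx":0,"ty":0,"tz":0.001,"claw":10}

```text
time: 19.38
tcp_pos: [502.1, 238.6, 242.8]
orientation: [0.612, 0.791, -0.0, -0.0]
ft_force: [0.8, 0.3, 0.1]
finger_gap: 21.0
```

>>> step_arm:
  steps:
    - {"ax":0,"ay":0,"az":0,"tx":0,"ty":0,"tz":0.0006,"claw":10}
    - {"ax":0,"ay":0,"az":0,"tx":0,"ty":0,"tz":0.001,"claw":10}
    - {"ax":0,"ay":0,"az":0,"tx":0,"ty":0,"tz":0.001,"claw":10}

```text
time: 19.75
tcp_pos: [502.1, 238.6, 241.8]
orientation: [0.612, 0.791, -0.0, -0.0]
ft_force: [1.1, 0.7, -0.7]
finger_gap: 21.3
```

```bash
python3 -c "
from h import *
s=snap('s15','side')
cv2.imwrite('pics/s15c.png',cv2.resize(s['image'][110:210,200:320],None,fx=6,fy=6,interpolation=cv2.INTER_CUBIC))
"
```

```text
{'time': 19.8, 'tcp_pos': [502.0535, 238.6221, 241.7994], 'orientation': [0.6124, 0.7905, -0.0002, -0.0001], 'ft_force': [0.3852, 0.6819, -1.3078], 'moment': [0.1561, -0.161, -0.0338], 'finger_gap': 20.8578, 'joint_positions': [-0.0151, 0.4463, -0.6673, 1.7507, 0.3123, 1.0534, -0.5389]}
```

View pics/s15c.png

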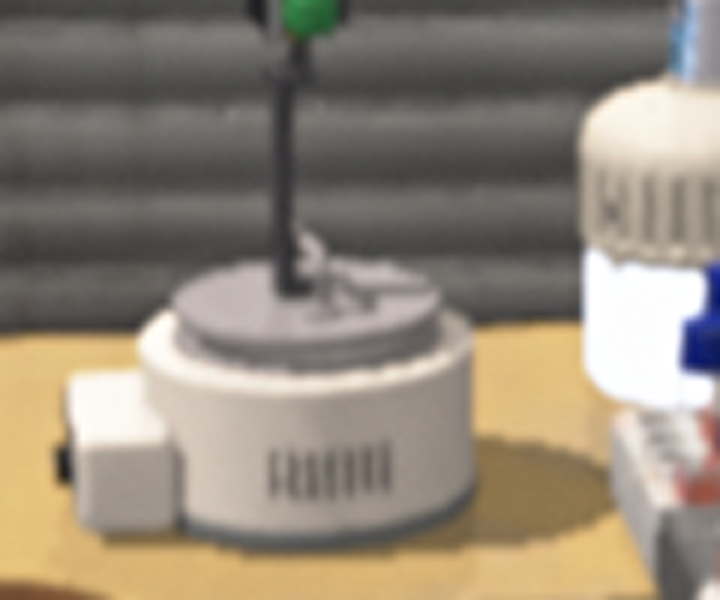

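>>> step_arm:
  steps:
    - {"ax":0,"ay":0,"az":0,"tx":0,"ty":0,"tz":0.0004,"claw":10}
    - {"ax":0,"ay":0,"az":0,"tx":0,"ty":0,"tz":0.0007,"claw":10}
    - {"ax":0,"ay":0,"az":0,"tx":0,"ty":0,"tz":0.0007,"claw":10}

```text
time: 20.18
tcp_pos: [502.1, 238.7, 241.2]
orientation: [0.612, 0.791, -0.0, -0.0]
ft_force: [-0.1, 0.2, -0.0]
finger_gap: 21.0
```

>>> step_arm:
  steps:
    - {"ax":0,"ay":0,"az":0,"tx":0,"ty":0,"tz":0.0004,"claw":10}
    - {"ax":0,"ay":0,"az":0,"tx":0,"ty":0,"tz":0.0007,"claw":10}
    - {"ax":0,"ay":0,"az":0,"tx":0,"ty":0,"tz":0.0007,"claw":10}

```text
time: 20.55
tcp_pos: [502.1, 238.8, 240.6]
orientation: [0.612, 0.791, -0.0, -0.0]
ft_force: [0.2, 1.4, -0.9]
finger_gap: 20.9
```

>>> step_arm:
  steps:
    - {"ax":0,"ay":0,"az":0,"tx":0,"ty":0,"tz":0.0004,"claw":10}
    - {"ax":0,"ay":0,"az":0,"tx":0,"ty":0,"tz":0.0007,"claw":10}
    - {"ax":0,"ay":0,"az":0,"tx":0,"ty":0,"tz":0.0007,"claw":10}

```text
time: 20.92
tcp_pos: [502.1, 238.8, 239.9]
orientation: [0.612, 0.791, -0.0, -0.0]
ft_force: [0.1, 0.3, 0.0]
finger_gap: 20.7
```

>>> step_arm:
  steps:
    - {"ax":0,"ay":0,"az":0,"tx":0,"ty":0,"tz":0.0004,"claw":10}
    - {"ax":0,"ay":0,"az":0,"tx":0,"ty":0,"tz":0.0007,"claw":10}
    - {"ax":0,"ay":0,"az":0,"tx":0,"ty":0,"tz":0.0007,"claw":10}

```text
time: 21.3
tcp_pos: [502.2, 238.8, 239.2]
orientation: [0.612, 0.791, -0.0, -0.0]
ft_force: [0.5, 0.0, 0.2]
finger_gap: 20.7
```

>>> step_arm:
  steps:
    - {"ax":0,"ay":0,"az":0,"tx":0,"ty":0,"tz":0.0004,"claw":10}
    - {"ax":0,"ay":0,"az":0,"tx":0,"ty":0,"tz":0.0007,"claw":10}
    - {"ax":0,"ay":0,"az":0,"tx":0,"ty":0,"tz":0.0007,"claw":10}

```text
time: 21.68
tcp_pos: [502.2, 238.8, 238.5]
orientation: [0.612, 0.791, 0.0, -0.0]
ft_force: [0.9, -0.2, -0.0]
finger_gap: 21.2
```

>>> step_arm:
  steps:
    - {"ax":0,"ay":0,"az":0,"tx":0,"ty":0,"tz":0.0004,"claw":10}
    - {"ax":0,"ay":0,"az":0,"tx":0,"ty":0,"tz":0.0007,"claw":10}
    - {"ax":0,"ay":0,"az":0,"tx":0,"ty":0,"tz":0.0007,"claw":10}

```text
time: 22.05
tcp_pos: [502.2, 238.8, 237.8]
orientation: [0.612, 0.791, -0.0, -0.0]
ft_force: [-0.4, -0.2, -1.1]
finger_gap: 20.9
```

>>> step_arm:
  steps:
    - {"ax":0,"ay":0,"az":0,"tx":0,"ty":0,"tz":0.0004,"claw":10}
    - {"ax":0,"ay":0,"az":0,"tx":0,"ty":0,"tz":0.0004,"claw":10}

```text
time: 22.3
tcp_pos: [502.2, 238.8, 237.4]
orientation: [0.612, 0.791, -0.0, -0.0]
ft_force: [0.4, -0.3, -0.0]
finger_gap: 20.9
```

>>> step_arm:
  steps:
    - {"ax":0,"ay":0,"az":0,"tx":0,"ty":0,"tz":0.0004,"claw":10}
    - {"ax":0,"ay":0,"az":0,"tx":0,"ty":0,"tz":0.0004,"claw":10}

```text
time: 22.55
tcp_pos: [502.2, 238.8, 237.0]
orientation: [0.612, 0.791, -0.0, -0.0]
ft_force: [0.2, 0.2, -0.3]
finger_gap: 21.0
```

>>> step_arm:
  steps:
    - {"ax":0,"ay":0,"az":0,"tx":0,"ty":0,"tz":0.0004,"claw":10}
    - {"ax":0,"ay":0,"az":0,"tx":0,"ty":0,"tz":0.0004,"claw":10}

```text
time: 22.8
tcp_pos: [502.2, 238.8, 236.6]
orientation: [0.612, 0.791, 0.0, -0.0]
ft_force: [0.5, 0.1, -0.5]
finger_gap: 20.7
```

>>> step_arm:
  steps:
    - {"ax":0,"ay":0,"az":0,"tx":0,"ty":0,"tz":0.0004,"claw":10}
    - {"ax":0,"ay":0,"az":0,"tx":0,"ty":0,"tz":0.0004,"claw":10}

```text
time: 23.05
tcp_pos: [502.2, 238.8, 236.2]
orientation: [0.612, 0.791, -0.0, -0.0]
ft_force: [0.2, 0.9, -0.4]
finger_gap: 20.9
```

```bash
python3 -c "
from h import *
s=snap('s16','side')
cv2.imwrite('pics/s16c.png',cv2.resize(s['image'][110:210,200:320],None,fx=6,fy=6,interpolation=cv2.INTER_CUBIC))
"
```

```text
{'time': 23.1, 'tcp_pos': [502.1757, 238.7798, 236.2086], 'orientation': [0.6124, 0.7906, -0.0, -0.0], 'ft_force': [-0.2589, -0.1324, -0.1409], 'moment': [0.0561, -0.0781, -0.0141], 'finger_gap': 20.7624, 'joint_positions': [-0.0176, 0.4526, -0.6647, 1.7565, 0.3176, 1.0422, -0.5433]}
```

View pics/s16c.png

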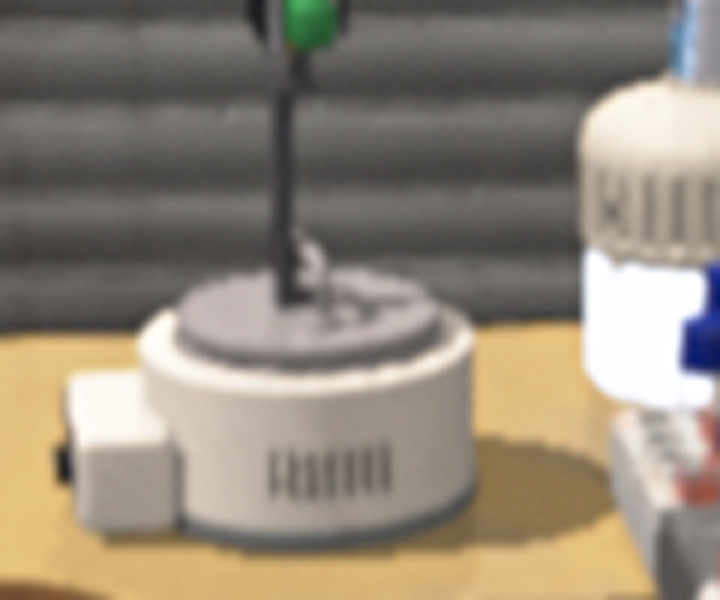

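Lid is following level. Continue.

>>> step_arm:
  steps:
    - {"ax":0,"ay":0,"az":0,"tx":0,"ty":0,"tz":0.0004,"claw":10}
    - {"ax":0,"ay":0,"az":0,"tx":0,"ty":0,"tz":0.0004,"claw":10}

```text
time: 23.35
tcp_pos: [502.1, 238.8, 235.8]
orientation: [0.612, 0.791, -0.0, -0.0]
ft_force: [-0.4, 0.1, -0.8]
finger_gap: 21.0
```

>>> step_arm:
  steps:
    - {"ax":0,"ay":0,"az":0,"tx":0,"ty":0,"tz":0.0004,"claw":10}
    - {"ax":0,"ay":0,"az":0,"tx":0,"ty":0,"tz":0.0004,"claw":10}

```text
time: 23.6
tcp_pos: [502.1, 238.8, 235.6]
orientation: [0.612, 0.791, -0.0, 0.0]
ft_force: [-0.7, 1.0, 1.7]
finger_gap: 20.9
```

>>> step_arm:
  steps:
    - {"ax":0,"ay":0,"az":0,"tx":0,"ty":0,"tz":0.0003,"claw":10}
    - {"ax":0,"ay":0,"az":0,"tx":0,"ty":0,"tz":0.0003,"claw":10}

```text
time: 23.85
tcp_pos: [502.2, 238.9, 235.5]
orientation: [0.612, 0.791, 0.0, 0.0]
ft_force: [-1.8, -1.4, 5.6]
finger_gap: 20.8
```

>>> step_arm:
  steps:
    - {"ax":0,"ay":0,"az":0,"tx":0,"ty":0,"tz":0.0002,"claw":10}
    - {"ax":0,"ay":0,"az":0,"tx":0,"ty":0,"tz":0.0002,"claw":10}

```text
time: 24.1
tcp_pos: [502.3, 238.9, 235.5]
orientation: [0.612, 0.791, 0.0, 0.0]
ft_force: [-2.0, -0.8, 6.5]
finger_gap: 20.5
```

>>> step_arm:
  steps:
    - {"ax":0,"ay":0,"az":0,"tx":0,"ty":0,"tz":0.0002,"claw":10}
    - {"ax":0,"ay":0,"az":0,"tx":0,"ty":0,"tz":0.0003,"claw":10}
    - {"ax":0,"ay":0,"az":0,"tx":0,"ty":0,"tz":0.0003,"claw":10}

```text
time: 24.48
tcp_pos: [502.3, 239.0, 235.5]
orientation: [0.612, 0.791, 0.0, 0.0]
ft_force: [-2.8, -1.3, 8.5]
finger_gap: 21.1
```

>>> step_arm:
  steps:
    - {"ax":0,"ay":0,"az":0,"tx":0,"ty":0,"tz":0.0001,"claw":10}
    - {"ax":0,"ay":0,"az":0,"tx":0,"ty":0,"tz":0.0002,"claw":10}
    - {"ax":0,"ay":0,"az":0,"tx":0,"ty":0,"tz":0.0002,"claw":10}

```text
time: 24.85
tcp_pos: [502.3, 239.0, 235.5]
orientation: [0.612, 0.791, 0.0, 0.0]
ft_force: [-2.5, -1.2, 10.2]
finger_gap: 20.9
```

>>> step_arm:
  steps:
    - {"ax":0,"ay":0,"az":0,"tx":0,"ty":0,"tz":0.0002,"claw":10}
    - {"ax":0,"ay":0,"az":0,"tx":0,"ty":0,"tz":0.0003,"claw":10}
    - {"ax":0,"ay":0,"az":0,"tx":0,"ty":0,"tz":0.0003,"claw":10}

```text
time: 25.22
tcp_pos: [502.4, 239.1, 235.5]
orientation: [0.612, 0.791, 0.0, 0.0]
ft_force: [-3.1, -2.2, 12.6]
finger_gap: 21.3
```

```bash
python3 -c "
from station import ctrl
from h import *
F=[]
for i in range(3): ctrl.read_camera('side');F.append(ctrl.sense()['ft_force'])
print(np.round(F,1),ctrl.sense()['time'])"
```

```text
[[-3.5 -0.9 13.3]
 [-3.1 -1.7 13.2]
 [-3.9 -1.5 12.9]] 25.375
```

>>> step_arm:
  steps:
    - {"ax":0,"ay":0,"az":0,"tx":0,"ty":0,"tz":0,"claw":10}
    - {"ax":0,"ay":0,"az":0,"tx":0,"ty":0,"tz":0,"claw":10}
    - {"ax":0,"ay":0,"az":0,"tx":0,"ty":0,"tz":0,"claw":10}
    - {"ax":0,"ay":0,"az":0,"tx":0,"ty":0,"tz":0,"claw":10}

```text
time: 25.88
tcp_pos: [502.3, 239.1, 235.5]
orientation: [0.612, 0.791, 0.0, 0.0]
ft_force: [-3.5, -1.4, 12.9]
finger_gap: 20.7
```

>>> step_arm:
  steps:
    - {"ax":0,"ay":0,"az":0,"tx":0,"ty":0,"tz":0,"claw":10}
    - {"ax":0,"ay":0,"az":0,"tx":0,"ty":0,"tz":0,"claw":10}
    - {"ax":0,"ay":0,"az":0,"tx":0,"ty":0,"tz":0,"claw":10}
    - {"ax":0,"ay":0,"az":0,"tx":0,"ty":0,"tz":0,"claw":10}
    - {"ax":0,"ay":0,"az":0,"tx":0,"ty":0,"tz":0,"claw":10}

```text
time: 26.5
tcp_pos: [502.4, 239.1, 235.5]
orientation: [0.612, 0.791, 0.0, 0.0]
ft_force: [-2.8, -1.3, 12.6]
finger_gap: 20.4
```

```bash
python3 -c "
from h import *
d=snap('w17');s=snap('s17','side')
cv2.imwrite('pics/s17c.png',cv2.resize(s['image'][110:210,200:320],None,fx=6,fy=6,interpolation=cv2.INTER_CUBIC))
cv2.imwrite('pics/c17.png',cv2.resize(d['image'][95:245,180:335],None,fx=4,fy=4,interpolation=cv2.INTER_CUBIC))
"
```

```text
{'time': 26.55, 'tcp_pos': [502.3942, 239.1354, 235.5179], 'orientation': [0.6124, 0.7905, 0.0003, 0.0004], 'ft_force': [-2.8346, -1.9712, 12.0751], 'moment': [-0.5532, 0.9808, -0.0226], 'finger_gap': 20.6429, 'joint_positions': [-0.0185, 0.4534, -0.6645, 1.7572, 0.3191, 1.0402, -0.5449]}
{'time': 26.6, 'tcp_pos': [502.3896, 239.1262, 235.5085], 'orientation': [0.6124, 0.7906, 0.0003, 0.0004], 'ft_force': [-2.2338, -1.6483, 11.3777], 'moment': [-0.5262, 1.0816, -0.0241], 'finger_gap': 20.9517, 'joint_positions': [-0.0185, 0.4534, -0.6645, 1.7572, 0.3192, 1.0401, -0.5449]}
```

View pics/s17c.png

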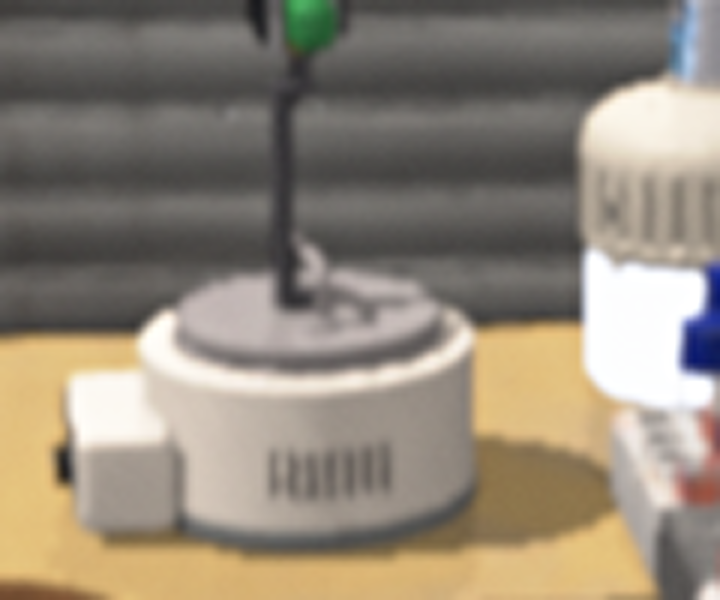

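View pics/c17.png

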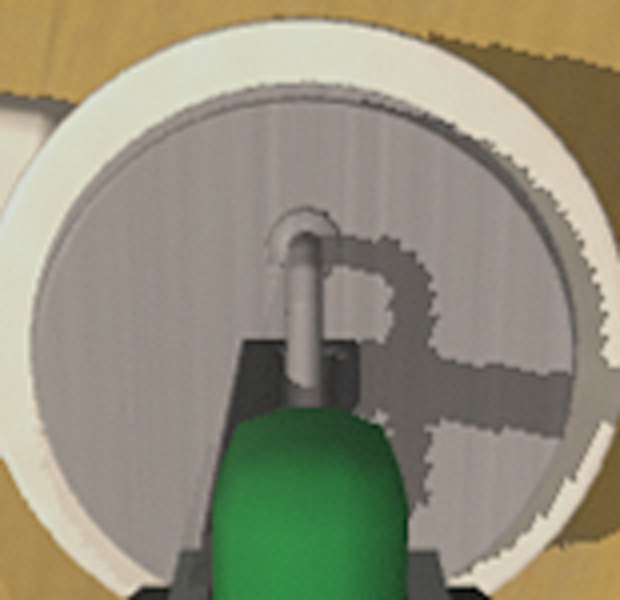

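>>> step_arm:
  steps:
    - {"ax":0,"ay":0,"az":0,"tx":0,"ty":0,"tz":-0.001,"claw":10}
    - {"ax":0,"ay":0,"az":0,"tx":0,"ty":-0.0005,"tz":-0.003,"claw":10}
    - {"ax":0,"ay":0,"az":0,"tx":0,"ty":-0.001,"tz":-0.005,"claw":10}
    - {"ax":0,"ay":0,"az":0,"tx":0,"ty":-0.001,"tz":-0.0065,"claw":10}
    - {"ax":0,"ay":0,"az":0,"tx":0,"ty":-0.001,"tz":-0.0065,"claw":10}

```text
time: 27.22
tcp_pos: [501.2, 238.5, 240.6]
orientation: [0.612, 0.791, -0.0, 0.0]
ft_force: [-0.7, 0.8, -2.1]
finger_gap: 20.8
```

```bash
python3 -c "
from h import *
s=snap('s18','side')
cv2.imwrite('pics/s18c.png',cv2.resize(s['image'][110:210,200:320],None,fx=6,fy=6,interpolation=cv2.INTER_CUBIC))
"
```

```text
{'time': 27.275, 'tcp_pos': [501.2008, 238.5188, 240.5957], 'orientation': [0.6124, 0.7905, -0.0, -0.0], 'ft_force': [0.3874, 0.0265, -2.5415], 'moment': [0.0221, -0.0139, -0.0226], 'finger_gap': 20.6128, 'joint_positions': [-0.0151, 0.446, -0.6673, 1.7544, 0.3128, 1.0498, -0.5402]}
```

View pics/s18c.png

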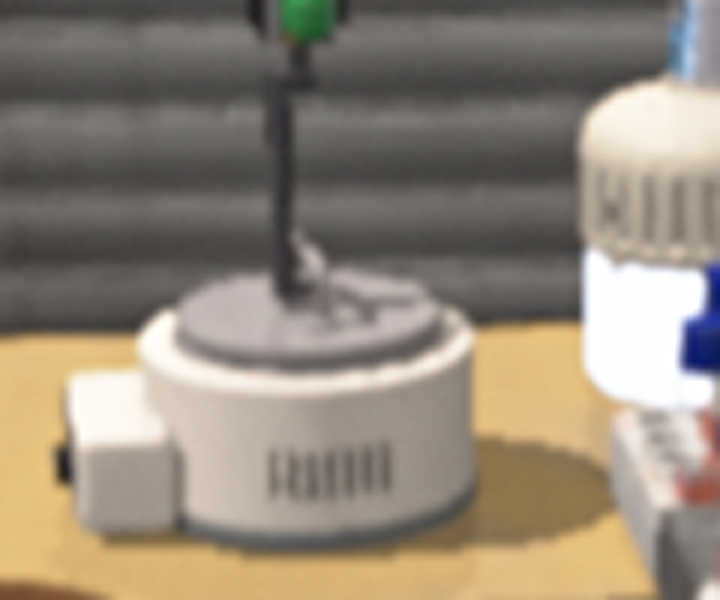

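>>> step_arm:
  steps:
    - {"ax":0,"ay":0,"az":0,"tx":0,"ty":-0.004,"tz":-0.0005,"claw":10}
    - {"ax":0,"ay":0,"az":0,"tx":0,"ty":-0.012,"tz":-0.0005,"claw":10}
    - {"ax":0,"ay":0,"az":0,"tx":0,"ty":-0.022,"tz":-0.0005,"claw":10}
    - {"ax":0,"ay":0,"az":0,"tx":0,"ty":-0.034,"tz":-0.0005,"claw":10}
    - {"ax":0,"ay":0,"az":0,"tx":0,"ty":-0.043,"tz":-0.0005,"claw":10}
    - {"ax":0,"ay":0,"az":0,"tx":0,"ty":-0.045,"tz":-0.0005,"claw":10}
    - {"ax":0,"ay":0,"az":0,"tx":0,"ty":-0.045,"tz":-0.0005,"claw":10}

```text
time: 28.15
tcp_pos: [457.8, 227.3, 241.3]
orientation: [0.612, 0.791, 0.0, 0.0]
ft_force: [-0.7, 0.1, -2.0]
finger_gap: 20.7
```

```bash
python3 -c "
from h import *
s=snap('s19','side')
cv2.imwrite('pics/s19c.png',cv2.resize(s['image'][110:210,200:320],None,fx=6,fy=6,interpolation=cv2.INTER_CUBIC))
"
```

```text
{'time': 28.2, 'tcp_pos': [457.9311, 227.316, 241.2821], 'orientation': [0.6125, 0.7905, 0.0002, 0.0001], 'ft_force': [0.6961, 0.3631, -1.3446], 'moment': [0.0299, -0.0678, -0.0157], 'finger_gap': 20.8688, 'joint_positions': [0.0128, 0.3691, -0.6935, 1.8606, 0.2761, 1.009, -0.544]}
```

View pics/s19c.png

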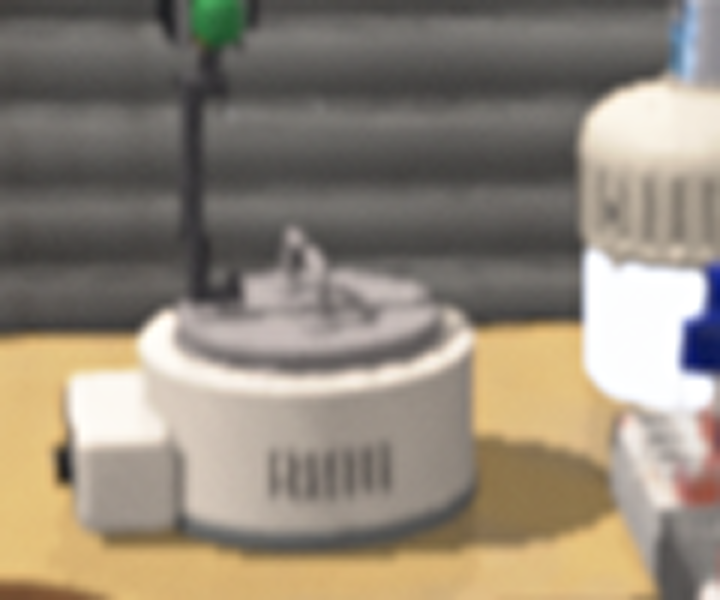

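>>> step_arm:
  steps:
    - {"ax":0,"ay":0,"az":0,"tx":0,"ty":0,"tz":-0.01,"claw":10}
    - {"ax":0,"ay":0,"az":0,"tx":0,"ty":0,"tz":-0.03,"claw":10}
    - {"ax":0,"ay":0,"az":0,"tx":0,"ty":0,"tz":-0.05,"claw":10}
    - {"ax":0,"ay":0,"az":0,"tx":0,"ty":0,"tz":-0.06,"claw":10}
    - {"ax":0,"ay":0,"az":0,"tx":0,"ty":0,"tz":-0.06,"claw":10}

```text
time: 28.82
tcp_pos: [458.1, 227.5, 301.8]
orientation: [0.612, 0.79, 0.001, 0.0]
ft_force: [0.4, 0.3, -2.0]
finger_gap: 20.4
```

```bash
python3 - <<'E'
from h import *
from station import ctrl
s=ctrl.sense();print(s["tcp_pos"])
q=Rn.from_quat(s["orientation"]).as_matrix()
qg=Rn.from_quat([0.8078,.5895,0,0]).as_matrix();print(np.arctan2(qg[1,1],qg[0,1]))
plan(s["tcp_pos"],q,[475.7,-345.9,290],qg)
E
```

```text
[458.05698922 227.54551222 301.811366  ]
-0.3099541869137028
t [-0.5597 -0.1262  0.0115] a [ 0.0013 -0.0006  0.5624] rows>= 9.2
```

>>> step_arm:
  steps:
    - {"ax":0,"ay":0,"az":0.01,"tx":-0.01,"ty":-0.002,"tz":0,"claw":10}
    - {"ax":0,"ay":0,"az":0.04,"tx":-0.04,"ty":-0.009,"tz":0,"claw":10}
    - {"ax":0,"ay":0,"az":0.085,"tx":-0.085,"ty":-0.019,"tz":0,"claw":10}
    - {"ax":0,"ay":0,"az":0.135,"tx":-0.135,"ty":-0.03,"tz":0,"claw":10}
    - {"ax":0,"ay":0,"az":0.185,"tx":-0.185,"ty":-0.042,"tz":0,"claw":10}
    - {"ax":0,"ay":0,"az":0.235,"tx":-0.235,"ty":-0.053,"tz":0,"claw":10}
    - {"ax":0,"ay":0,"az":0.285,"tx":-0.285,"ty":-0.064,"tz":0,"claw":10}
    - {"ax":0,"ay":0,"az":0.33,"tx":-0.33,"ty":-0.075,"tz":0,"claw":10}

```text
time: 29.82
tcp_pos: [466.5, -113.6, 300.5]
orientation: [0.735, 0.678, -0.001, -0.0]
ft_force: [-0.3, 0.3, -2.3]
finger_gap: 20.5
```

```bash
python3 - <<'E'
from h import *
# commanded pose after call 1
q=Rn.from_quat([0.6125,.7905,.0005,0.0003]).as_matrix()
p=np.array([458.06,227.5,301.8])+q@np.array([-330,-75,0]);R=q@Rn.from_rotvec([0,0,.33]).as_matrix()
qg=Rn.from_quat([0.8078,.5895,0,0]).as_matrix()
print(p);plan(p,R,[475.7,-345.9,290],qg)
E
```

```text
[ 467.84464949 -110.77391725  301.6675502 ]
t [-0.2338  0.026   0.0116] a [ 0.001  -0.0006  0.2323] rows>= 3.8
```

>>> step_arm:
  steps:
    - {"ax":0,"ay":0,"az":0.05,"tx":-0.05,"ty":0.005,"tz":0.002,"claw":10}
    - {"ax":0,"ay":0,"az":0.1,"tx":-0.1,"ty":0.011,"tz":0.005,"claw":10}
    - {"ax":0,"ay":0,"az":0.145,"tx":-0.145,"ty":0.016,"tz":0.008,"claw":10}
    - {"ax":0,"ay":0,"az":0.185,"tx":-0.185,"ty":0.02,"tz":0.01,"claw":10}
    - {"ax":0,"ay":0,"az":0.215,"tx":-0.215,"ty":0.024,"tz":0.011,"claw":10}
    - {"ax":0,"ay":0,"az":0.2323,"tx":-0.2338,"ty":0.026,"tz":0.0116,"claw":10}
    - {"ax":0,"ay":0,"az":0.2323,"tx":-0.2338,"ty":0.026,"tz":0.0116,"claw":10}
    - {"ax":0,"ay":0,"az":0.2323,"tx":-0.2338,"ty":0.026,"tz":0.0116,"claw":10}

```text
time: 30.82
tcp_pos: [475.6, -344.4, 289.4]
orientation: [0.807, 0.59, 0.0, -0.001]
ft_force: [-0.1, 1.4, -1.8]
finger_gap: 21.0
```

```bash
python3 - <<'E'
from h import *
from station import ctrl
d=snap('w20')
cv2.imwrite('pics/c20.png',cv2.resize(d['image'][80:260,190:330],None,fx=4,fy=4,interpolation=cv2.INTER_CUBIC)[:600])
s=ctrl.sense();q=Rn.from_quat(s["orientation"]).as_matrix()
qg=Rn.from_quat([0.8078,.5895,0,0]).as_matrix()
plan(s["tcp_pos"],q,[475.7,-345.9,141],qg)
E
```

```text
{'time': 30.875, 'tcp_pos': [475.723, -344.344, 289.6157], 'orientation': [0.807, 0.5906, 0.0003, -0.0003], 'ft_force': [0.1016, 0.8486, -1.8405], 'moment': [-0.0035, -0.016, 0.0013], 'finger_gap': 21.1619, 'joint_positions': [0.777, 0.3914, -0.3006, 1.6317, 0.1239, 1.1377, 0.1384]}
t [-0.0016  0.0005  0.1486] a [-0.0002 -0.0008  0.0027] rows>= 2.4
```

View pics/c20.png

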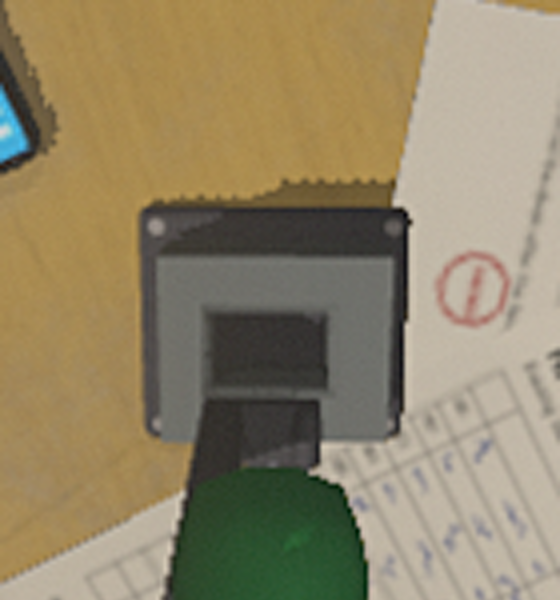

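```bash
python3 - <<'E'
from h import *
d=load("w20")
f=lambda x,y,z: onz(d,190+(x+.5)/4-.5,80+(y+.5)/4-.5,z)
T=np.array([475.7,-344.4]);q=Rn.from_quat([.807,.5906,0.0003,-.0003]).as_matrix();X=q[:2,1];Y=np.array([-X[1],X[0]])
for n,p in dict(p1=f(207,312,54),p2=f(327,312,54),p3=f(328,390,54),p4=f(205,388,54),b1=f(157,257,54),b2=f(394,257,54),b3=f(386,440,54),b4=f(163,440,54),fL=f(205,400,158.8),fR=f(320,400,158.8)).items():
    r=p[:2]-T;print(n,p.round(1),(r@X).round(1),(r@Y).round(1))
E
```

```text
p1 [ 459.5 -330.8   54. ] -19.6 8.1
p2 [ 497.6 -342.9   54. ] 20.4 8.1
p3 [ 490.2 -368.6   54. ] 21.1 -18.7
p4 [ 450.5 -355.3   54. ] -20.7 -18.0
b1 [ 449.6 -308.5   54. ] -35.7 26.3
b2 [ 523.8 -332.1   54. ] 42.1 26.3
b3 [ 504.1 -391.6   54. ] 41.4 -36.4
b4 [ 430.9 -368.4   54. ] -35.5 -36.4
fL [ 463.2 -335.4  158.8] -14.6 4.8
fR [ 490.3 -344.   158.8] 13.8 4.8
```

>>> step_arm:
  steps:
    - {"ax":0,"ay":0,"az":0.002,"tx":-0.0018,"ty":0.0015,"tz":0.025,"claw":10}
    - {"ax":0,"ay":0,"az":0.002,"tx":-0.0018,"ty":0.0015,"tz":0.06,"claw":10}
    - {"ax":0,"ay":0,"az":0.002,"tx":-0.0018,"ty":0.0015,"tz":0.085,"claw":10}
    - {"ax":0,"ay":0,"az":0.002,"tx":-0.0018,"ty":0.0015,"tz":0.096,"claw":10}
    - {"ax":0,"ay":0,"az":0.002,"tx":-0.0018,"ty":0.0015,"tz":0.097,"claw":10}
    - {"ax":0,"ay":0,"az":0.002,"tx":-0.0018,"ty":0.0015,"tz":0.097,"claw":10}

```text
time: 31.62
tcp_pos: [477.0, -348.4, 193.7]
orientation: [0.808, 0.589, 0.0, 0.001]
ft_force: [-0.0, -0.2, -1.7]
finger_gap: 20.7
```

```bash
python3 - <<'E'
from h import *
d=snap('w21')
cv2.imwrite('pics/c21.png',cv2.resize(d['image'][100:240,190:330],None,fx=4,fy=4,interpolation=cv2.INTER_CUBIC)[:600])
s=snap('s21','side')
cv2.imwrite('pics/s21c.png',cv2.resize(s['image'][200:320,190:290],None,fx=5,fy=5,interpolation=cv2.INTER_CUBIC)[:600])
E
```

```text
{'time': 31.675, 'tcp_pos': [477.0137, -348.4997, 193.8183], 'orientation': [0.8082, 0.5889, 0.0004, 0.001], 'ft_force': [0.1846, -0.3085, -2.3437], 'moment': [-0.0286, -0.0543, -0.0064], 'finger_gap': 20.7979, 'joint_positions': [0.7659, 0.4942, -0.2838, 1.7237, 0.1648, 0.945, 0.1063]}
{'time': 31.725, 'tcp_pos': [476.9028, -348.5499, 193.733], 'orientation': [0.8083, 0.5888, 0.0003, 0.0009], 'ft_force': [0.2464, 0.1284, -1.4249], 'moment': [0.0194, -0.0023, -0.0051], 'finger_gap': 20.9719, 'joint_positions': [0.766, 0.4942, -0.2837, 1.7238, 0.1648, 0.9449, 0.1062]}
```

View pics/c21.png

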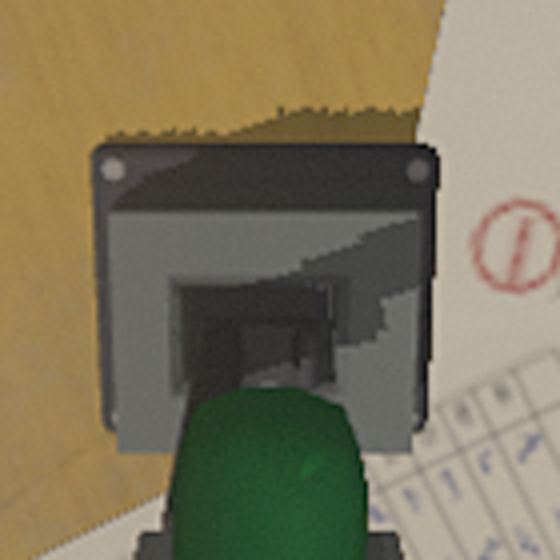

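View pics/s21c.png

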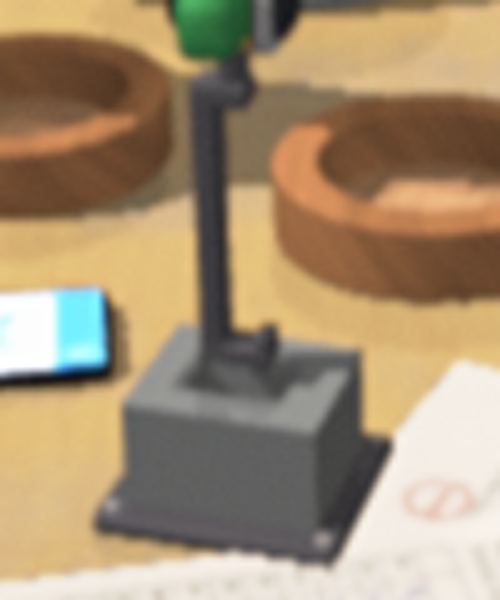

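>>> step_arm:
  steps:
    - {"ax":0,"ay":0,"az":0,"tx":0,"ty":0,"tz":0.008,"claw":10}
    - {"ax":0,"ay":0,"az":0,"tx":0,"ty":0,"tz":0.016,"claw":10}
    - {"ax":0,"ay":0,"az":0,"tx":0,"ty":0,"tz":0.024,"claw":10}
    - {"ax":0,"ay":0,"az":0,"tx":0,"ty":0,"tz":0.03,"claw":10}
    - {"ax":0,"ay":0,"az":0,"tx":0,"ty":0,"tz":0.03,"claw":10}

```text
time: 32.35
tcp_pos: [475.9, -348.0, 161.9]
orientation: [0.808, 0.589, -0.0, -0.001]
ft_force: [-1.2, 0.7, -1.8]
finger_gap: 20.8
```

>>> step_arm:
  steps:
    - {"ax":0,"ay":0,"az":0,"tx":0,"ty":0,"tz":0.006,"claw":10}
    - {"ax":0,"ay":0,"az":0,"tx":0,"ty":0,"tz":0.012,"claw":10}
    - {"ax":0,"ay":0,"az":0,"tx":0,"ty":0,"tz":0.017,"claw":10}
    - {"ax":0,"ay":0,"az":0,"tx":0,"ty":0,"tz":0.02,"claw":10}
    - {"ax":0,"ay":0,"az":0,"tx":0,"ty":0,"tz":0.02,"claw":10}

```text
time: 32.98
tcp_pos: [476.1, -348.2, 142.3]
orientation: [0.808, 0.589, -0.0, -0.0]
ft_force: [0.5, 0.2, -1.9]
finger_gap: 20.9
```

>>> step_arm:
  steps:
    - {"ax":0,"ay":0,"az":0,"tx":0,"ty":0,"tz":0.001,"claw":10}
    - {"ax":0,"ay":0,"az":0,"tx":0,"ty":0,"tz":0.0018,"claw":10}
    - {"ax":0,"ay":0,"az":0,"tx":0,"ty":0,"tz":0.0018,"claw":10}

```text
time: 33.35
tcp_pos: [476.3, -348.3, 140.9]
orientation: [0.808, 0.589, 0.0, 0.0]
ft_force: [0.2, 0.2, -1.3]
finger_gap: 20.7
```

```bash
python3 - <<'E'
from h import *
s=snap('s22','side')
cv2.imwrite('pics/s22c.png',cv2.resize(s['image'][200:320,190:290],None,fx=5,fy=5,interpolation=cv2.INTER_CUBIC)[:600])
E
```

```text
{'time': 33.4, 'tcp_pos': [476.3335, -348.3046, 140.8921], 'orientation': [0.8083, 0.5888, 0.0, 0.0001], 'ft_force': [0.8521, -0.496, -1.612], 'moment': [0.0025, -0.0212, 0.0062], 'finger_gap': 20.8447, 'joint_positions': [0.7545, 0.5612, -0.2696, 1.7615, 0.1909, 0.8442, 0.0854]}
```

View pics/s22c.png

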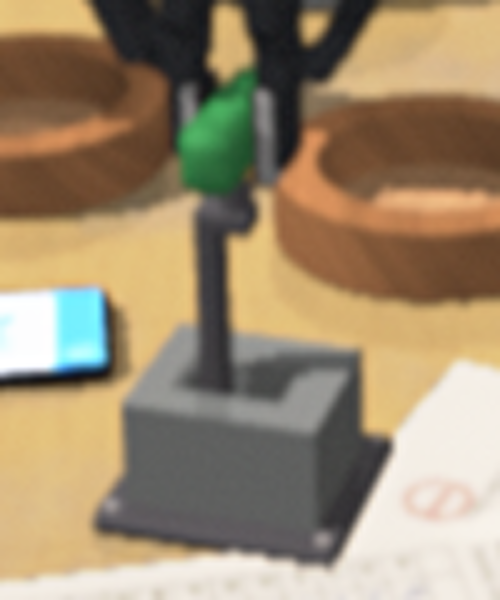

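Inside the pocket, not quite on the floor; feel down.

>>> step_arm:
  steps:
    - {"ax":0,"ay":0,"az":0,"tx":0,"ty":0,"tz":0.0005,"claw":10}
    - {"ax":0,"ay":0,"az":0,"tx":0,"ty":0,"tz":0.001,"claw":10}
    - {"ax":0,"ay":0,"az":0,"tx":0,"ty":0,"tz":0.001,"claw":10}

```text
time: 33.78
tcp_pos: [476.5, -348.5, 140.8]
orientation: [0.808, 0.589, 0.0, 0.0]
ft_force: [-1.7, 1.3, 7.0]
finger_gap: 20.9
```

>>> step_arm:
  steps:
    - {"ax":0,"ay":0,"az":0,"tx":0,"ty":0,"tz":-0.0006,"claw":10}
    - {"ax":0,"ay":0,"az":0,"tx":0,"ty":0,"tz":-0.0006,"claw":28}
    - {"ax":0,"ay":0,"az":0,"tx":0,"ty":0,"tz":-0.0006,"claw":40}
    - {"ax":0,"ay":0,"az":0,"tx":0,"ty":0,"tz":-0.0006,"claw":60}
    - {"ax":0,"ay":0,"az":0,"tx":0,"ty":0,"tz":-0.0006,"claw":70}
    - {"ax":0,"ay":0,"az":0,"tx":0,"ty":0,"tz":-0.0006,"claw":80}

```text
time: 34.52
tcp_pos: [476.3, -348.2, 140.4]
orientation: [0.808, 0.589, -0.0, 0.0]
ft_force: [-0.4, 0.5, 0.4]
finger_gap: 68.4
```

```bash
python3 - <<'E'
from h import *
s=snap('s23','side');snap('w23')
cv2.imwrite('pics/s23c.png',cv2.resize(s['image'][200:320,190:290],None,fx=5,fy=5,interpolation=cv2.INTER_CUBIC)[:600])
E
```

```text
{'time': 34.575, 'tcp_pos': [476.2323, -348.2784, 140.3637], 'orientation': [0.8083, 0.5888, -0.0, 0.0], 'ft_force': [0.5333, 0.3801, 0.0666], 'moment': [-0.0199, 0.0198, 0.0403], 'finger_gap': 68.4549, 'joint_positions': [0.7544, 0.5619, -0.2695, 1.7619, 0.1911, 0.8434, 0.0852]}
{'time': 34.625, 'tcp_pos': [476.2141, -348.233, 140.3514], 'orientation': [0.8083, 0.5888, -0.0, -0.0], 'ft_force': [0.444, 0.1, 0.1345], 'moment': [-0.0447, -0.0086, 0.0273], 'finger_gap': 68.1705, 'joint_positions': [0.7544, 0.5619, -0.2695, 1.7619, 0.1911, 0.8434, 0.0852]}
```

View pics/s23c.png

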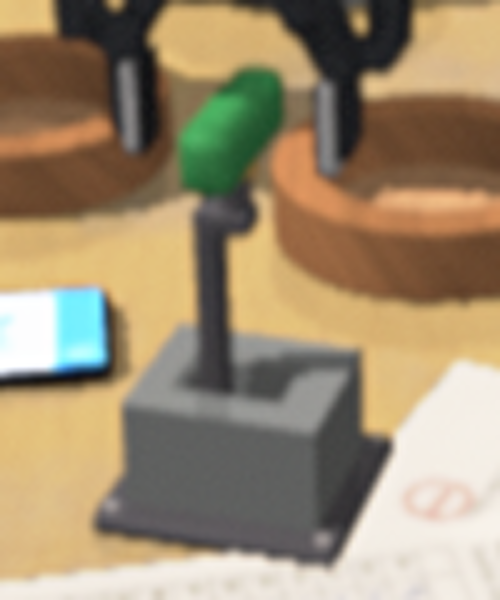

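View pics/w23.png

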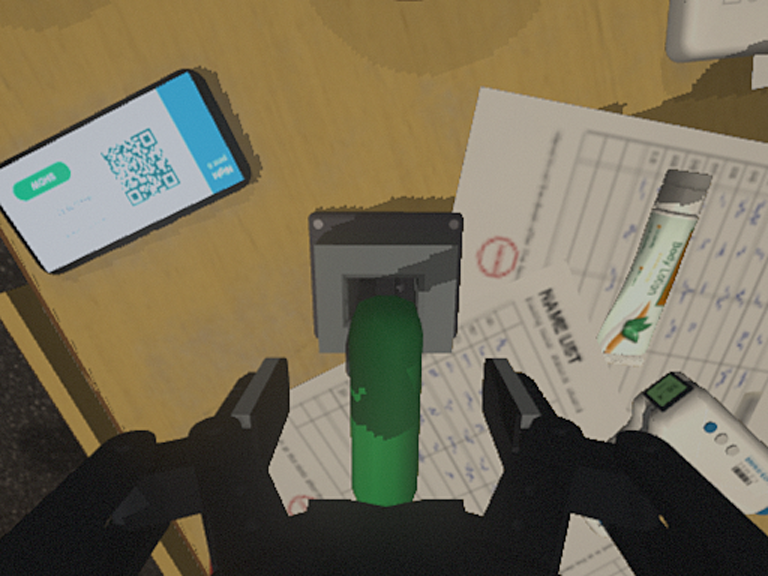

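Released and standing upright. Retreat straight up.

>>> step_arm:
  steps:
    - {"ax":0,"ay":0,"az":0,"tx":0,"ty":0,"tz":-0.01,"claw":90}
    - {"ax":0,"ay":0,"az":0,"tx":0,"ty":0,"tz":-0.04,"claw":90}
    - {"ax":0,"ay":0,"az":0,"tx":0,"ty":0,"tz":-0.08,"claw":90}
    - {"ax":0,"ay":0,"az":0,"tx":0,"ty":0,"tz":-0.12,"claw":90}
    - {"ax":0,"ay":0,"az":0,"tx":0,"ty":0,"tz":-0.15,"claw":90}
    - {"ax":0,"ay":0,"az":0,"tx":0,"ty":0,"tz":-0.16,"claw":90}
    - {"ax":0,"ay":0,"az":0,"tx":0,"ty":0,"tz":-0.16,"claw":90}
    - {"ax":0,"ay":0,"az":0,"tx":0,"ty":0,"tz":-0.16,"claw":90}

```text
time: 35.62
tcp_pos: [475.5, -347.8, 298.9]
orientation: [0.808, 0.589, -0.0, -0.001]
ft_force: [-0.7, 0.5, -0.2]
finger_gap: 76.8
```

```bash
python3 - <<'E'
from h import *
s=snap('s24','side');t=snap('t24','top')
cv2.imwrite('pics/s24c.png',cv2.resize(s['image'][110:320,180:320],None,fx=3.5,fy=3.5,interpolation=cv2.INTER_CUBIC)[:735][:600])
cv2.imwrite('pics/s24h.png',cv2.resize(s['image'][110:210,200:320],None,fx=6,fy=6,interpolation=cv2.INTER_CUBIC))
cv2.imwrite('pics/t24c.png',cv2.resize(t['image'][160:245,110:210],None,fx=6,fy=6,interpolation=cv2.INTER_CUBIC))
E
```

```text
{'time': 35.675, 'tcp_pos': [475.502, -347.8381, 298.8393], 'orientation': [0.8083, 0.5888, -0.0005, -0.0013], 'ft_force': [-0.7598, 0.3528, -0.813], 'moment': [-0.0187, 0.0305, 0.0111], 'finger_gap': 76.9593, 'joint_positions': [0.7805, 0.3883, -0.2998, 1.6133, 0.1219, 1.1611, 0.1412]}
{'time': 35.725, 'tcp_pos': [475.6386, -347.8679, 298.9785], 'orientation': [0.8082, 0.5888, -0.0004, -0.0011], 'ft_force': [0.8361, 0.1968, -0.1745], 'moment': [-0.0396, 0.0139, 0.0171], 'finger_gap': 76.7646, 'joint_positions': [0.7804, 0.3882, -0.2998, 1.6131, 0.1219, 1.1612, 0.1412]}
```

View pics/s24.png

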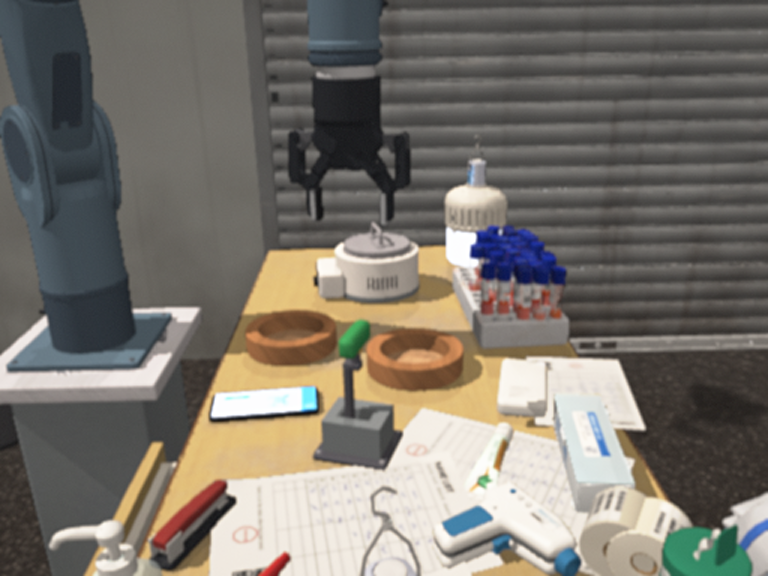

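View pics/s24h.png

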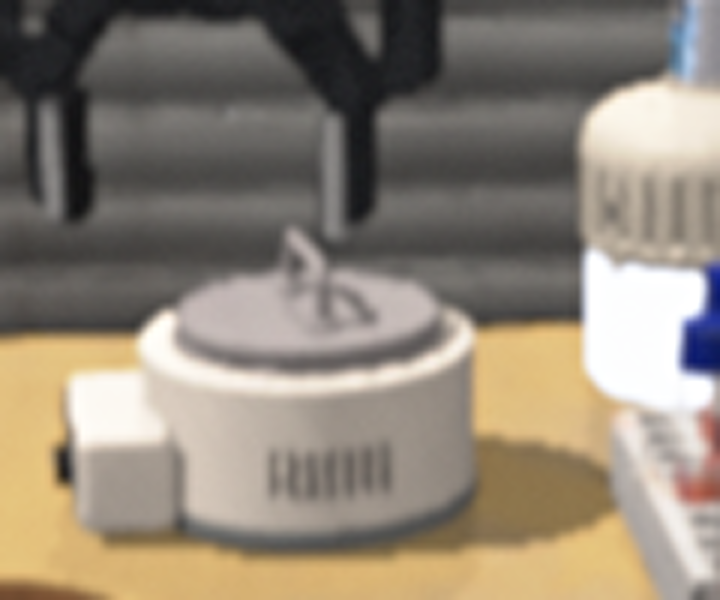

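View pics/t24c.png

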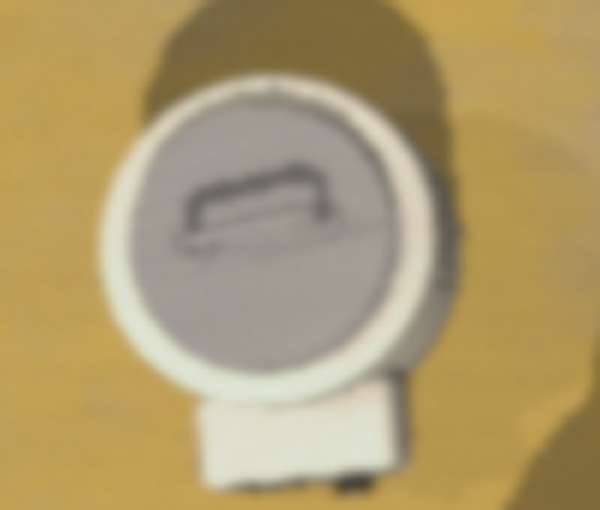

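The lid sits low and centred in the heater, and the lifter stands upright in its stand. The bystanders look unmoved, so I am handing in.

```bash
python3 -c "
from station import ctrl
print(ctrl.hand_in())"
```

```text
the job is handed in; nothing more can be done
None
```

I carried the lid from the farther parking ring to the heater and bedded it on the vial caps. The lifter is back upright in its stand, and I handed the job in after about 36 s of the 72 s allowed; hand-in reports no verdict.

- **Transfer:** the lid hung level on the lifter in the side view, and it settled centred on the heater's seal.
- **Bedding:** from first contact the push went up to about 6 N, then dropped to 1–2 N as the lid slid down. It rose steeply at a flange height of about 96 mm, estimated from the tool height, which should be the caps. I then held 13–15 N net for about 1.3 s, with a sideways pull of about 3–4 N. The highest force I read was about 15.2 N net.
- **Last checks:** the top and side pictures show the lid low, level and centred in the heater, and the bystanders look where they were (judged by eye). I felt the lifter touch the pocket floor before I released it. The gripper is clear, about 125 mm above the handle.
- **Disagreements:** the camera estimates of the heater, lid and foot centres differed by 1–2 mm. The pocket and block centres differed by about 3 mm in x, so I aimed between them, within the pocket's play.

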